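# Fit and lock the quick-change die on the badge press

## Robot

A 7-joint arm with a two-finger parallel gripper is mounted at the origin on the work surface. World frame = base frame: x ahead of the robot, y to its left, z up, the work surface at z = 0. Lengths are in m, angles in degrees, forces in N, time in s.
With the tool pointing down it reaches from about 0.4 to 0.925 m from the base axis. Payload 5.6 kg.
Tool frame: the origin (TCP) lies midway between the tips of the shut fingers; the grasp point (between the pads) lies 19 mm behind it; z points along the fingers, y is the direction in which the jaws open and shut (so a half turn about z gives the same grasp; the last joint's range is limited). The gripper opens to 85 mm and grips with 20 to 120 N. Pads are 22 mm wide; open, the fingers measure 114 mm over their backs; the gripper's body (76 mm by 85 mm) begins 54 mm behind the grasp point. The pads swing forward as they close: fully open they stand 13 mm farther back than shut.
Start: joints at [-76.49, 26.786, -0.665, 91.828, 0.344, 61.387, -3.226], TCP at [0.179, 0.625, 0.231] pointing down, gripper open.
Joint ranges: [-144.91, 144.91], [-17.63, 115.5], [-89.93, 88.59], [15.96, 139.68], [-74.01, 254.01], [8.47, 105.57], [-167.45, 167.45]. Speed limits (degrees/s): [147.25, 147.25, 180, 180, 180, 180, 180].

## Interface

Orientations are given as [roll, pitch, yaw] about the fixed x, y, z axes, in that order (R = Rz(yaw) Ry(pitch) Rx(roll)).
In Python, from cell import * gives the robot as it stands.
- The arm moves only by the tool apply_moves, never from a script. Its argument "commands" is text: rows parted by semicolons, each of 7 numbers parted by spaces: the closure, from 0 (fully open) to 1 (shut), then the shift along the tool's x, y, z in cm, then the turn, a rotation vector about the tool's x, y, z in degrees. In form: claw dx dy dz rx ry rz; .... A call has 1 to 5 rows; each row is the pose to reach, as a shift and turn from the pose commanded when the call began, along the tool's axes at that moment; what a row does not reach only later rows make up. A row lasts 1/10 s, in which the tool goes at most 50 mm and 8.59 degrees, less where a joint would pass 70% of its speed; a pose out of reach is approached as far as the arm can. A call with a gripper value outside its range is refused whole. The fingers move at their own pace and stop on an object; "force" is the grip in N (left out, the last holds). Time passes only in rows, so rows that repeat a pose let the fingers close. It gives the time, the measured TCP pose, the force and the opening at its end, in the units of the state.
- state(): the state, without advancing time (a new reading comes with each control period).
- camera(name): name is "scene" or "side" or "wrist"; returns a dict with "image" (400x640x3 uint8, red, green, blue), "depth" (400x640 float32, m along the optical axis (not along the pixel's ray), 0 where there is no reading), "mtx" (3x3 intrinsics, pixels), "R" (3x3) and "t" (3): a world point X has camera coordinates R X + t. Camera axes: x right, y down, z forward; pixel columns grow to the right and rows downward; lengths in m; the calibration is good to about 2 mm. A picture is of the moment at which its call begins.
- sign_off(): hands the job in, once; it reports no verdict.
The state is a dict: "t": time; "joint_positions": joint angles; "joint_velocities": joint speeds; "joint_efforts": joint torques, N m; "tcp_pos": TCP position; "orientation": TCP orientation; "ft_force": force on the tool from outside, world axes, zero at the start; "torque": the same for the moment, N m; "grip_width": finger opening in m.
Only numpy, scipy, OpenCV 4.12 (cv2) and the standard library are available. Lean on these libraries where they do the work, as an engineer would, in place of code of your own. Each camera call takes 0.05 s, during which the arm holds its last target.

## Task

Fit the loose die onto the grooved spigot of the badge press: push it straight down until it is fully home, with both of its cam arms still up. Then swing the two cam arms fully down, one after the other, so the die is locked, and let go. Leave the jar, the spare ring and the tray of blanks where they are.

Things in the scene. Friction and masses are not known exactly. Their poses are not given: they have to be found in the camera images.
- die_grip (a point): Loose steel die, about 0.6 kg: an upturned round cup (66 mm diameter, 56 high) with a round grip boss on top (40 mm diameter, 34 high), standing on the table, 90 mm high overall. This point is the boss's centre, on the axis, 73 mm above the underside. z is the axis, up; its two cam arms stick out along its +y (a) and -y (b), so pinch the boss across x, between the arms.
- die_mouth (a point): Centre of the die's underside, on its axis; same axes as die_grip. Here its bore opens downward: 51 mm diameter, 48 mm deep.
- spigot_seat (a point): Where the die's underside must come to rest: centre of the flat round shoulder (82 mm diameter), 47 mm above the table, at the foot of the upright steel spigot on the press's aluminium base plate. z up. +y runs along the plate towards the press's tall frame (posts, bridge, lever; 0.3 m high, 210 mm or more from the spigot); nothing tall on the other sides. The press is fixed.
- spigot_top (a point): Centre of the spigot's flat top, 45 mm above the seat. Spigot: 49 mm diameter, top 6 mm coned to 38 mm, a deep groove 13 to 32 mm above the seat. Four sprung rubber seal pads stand out about 2 mm round its rim, 37 mm above the seat, and grip the bore: its weight alone will not seat the die, it needs a steady push down of about 5 to 15 N. Any turn of the die about its axis will do.
- cam_a (a joint): Hinge of cam arm a (die's +y side), rad: 0 = up, the arm sloping outwards 50 degrees above level; grows as it swings outward and down; 1.571 = fully down at its stop, 40 degrees below level. Starts at 0 to 0.3. Stiff enough to stay where it is left (0.1 N m, 1 to 3 N at the paddle). Its inner cam enters the spigot's groove as it comes down, so it can come right down only with the die home.
- cam_b (a joint): The same for cam arm b on the die's -y side.
- pivot_a (a point): Hinge line of cam arm a: 37 mm from the die's axis, 28 mm above its underside. The arm is a flat dark steel bar 14 mm wide, 7 thick, ending in a paddle 26 mm wide, 8 thick, 53 to 87 mm from the hinge. Pressing straight down on it about 40 mm outward of the hinge swings it all the way; there its centre line ends 34 mm below the hinge.
- pivot_b (a point): Hinge line of cam arm b: the same on the die's -y side.
- paddle_a (a point): Middle of the paddle of cam arm a, 70 mm from its hinge.
- paddle_b (a point): Middle of the paddle of cam arm b, 70 mm from its hinge.
- jar: Bystander: closed clear jar with a white cap, 64 mm diameter, 70 mm high, standing on the table; origin at the centre of its underside. Leave it where it is.
- spare_ring: Bystander: plain steel ring, 72 mm outside diameter, 22 mm high, flat on the table; origin at the centre of its underside. Leave it where it is.
- blank_tray: Bystander: open grey tray of badge blanks, 120 x 170 x 30 mm, flat on the table; origin at the centre of its underside. Leave it where it is.
There are look-alikes about, which are no part of the job. Of the things that look like the part that bears die_grip, the smallest one is meant.

How it is judged:
By the outcome, as a careful person would: the job done as asked, in the order asked, and still so for the second after the job is handed in, with the robot touching nothing.
It also fails if it takes over 54 s, if anything falls off the work surface, if the arm or the gripper's body presses on something with over 40 N, if the wrist force passes 120 N, or if a joint passes its speed limit or range.

## Working session

There is one attempt and no reset: what is moved stays moved. The work goes in short steps, Python scripts to look and compute and a tool call to move; the robot and the scene stay as the last step left them, time stands still between calls to the robot, and variables do not carry over. Pictures are saved under pics/ and viewed, and the job is handed in when it is done.

Besides the shell and the picture viewer there is one more tool, called after "Call:" by a JSON object that holds its "name" and its "arguments". apply_moves: Moves the arm, as the interface text tells. Its arguments: {"type":"object","properties":{"commands":{"type":"string"},"force":{"type":"number"}},"required":["commands"]}

```bash
mkdir -p pics; ls
python3 - <<'E'
from cell import *
import cv2,numpy as np
for n in ["scene","side","wrist"]:
    c=camera(n); cv2.imwrite(f"pics/{n}0.png",c["image"][:,:,::-1]); np.savez(f"pics/{n}0.npz",**c)
    print(n,c["R"].round(3).tolist(),c["t"].round(3),c["mtx"].round(0).tolist())
print(state())
E
```

```text
pics
scene [[-0.772, 0.636, -0.006], [0.512, 0.616, -0.599], [-0.377, -0.465, -0.801]] [ 0.516 -0.136  1.078] [[410.0, 0.0, 321.0], [0.0, 410.0, 198.0], [0.0, 0.0, 1.0]]
side [[0.977, -0.213, 0.002], [-0.158, -0.732, -0.663], [0.143, 0.648, -0.749]] [-0.574  0.045  1.238] [[490.0, 0.0, 318.0], [0.0, 490.0, 197.0], [0.0, 0.0, 1.0]]
wrist [[0.275, 0.961, -0.001], [0.915, -0.262, 0.307], [0.295, -0.086, -0.952]] [-0.649 -0.04   0.379] [[325.0, 0.0, 321.0], [0.0, 325.0, 199.0], [0.0, 0.0, 1.0]]
{'t': 0.15, 'joint_positions': array([-76.48979022,  26.82411355,  -0.66377296,  91.86693829,
         0.34413446,  61.38653926,  -3.22497335]), 'joint_velocities': array([ 0.08989626, -0.04751093, -0.00883979, -0.19540753,  0.0496132 ,
       -0.09458351,  0.06407133]), 'joint_efforts': array([ 4.41624252e-04, -5.32794857e+01,  2.13328830e-02, -2.51554191e+01,
        1.13863440e-02,  5.52239202e-03,  5.05491457e-06]), 'tcp_pos': array([0.17883847, 0.62448776, 0.23057396]), 'orientation': array([-1.79924638e+02,  6.61308089e-03,  1.64022379e+02]), 'ft_force': array([0.28335485, 0.35422331, 0.00894907]), 'torque': array([0.06463124, 0.0016597 , 0.0001723 ]), 'grip_width': 0.08511495993340779}
```

View pics/scene0.png

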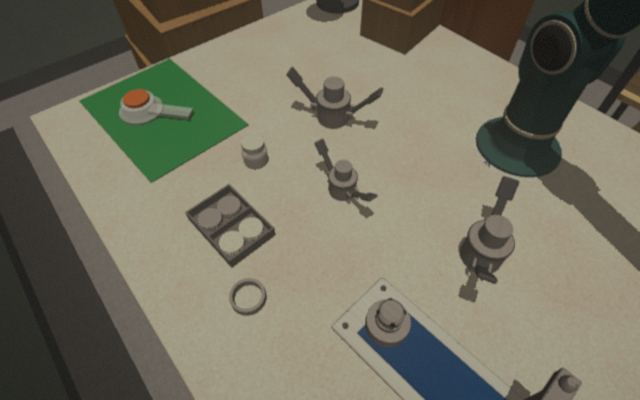

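View pics/side0.png

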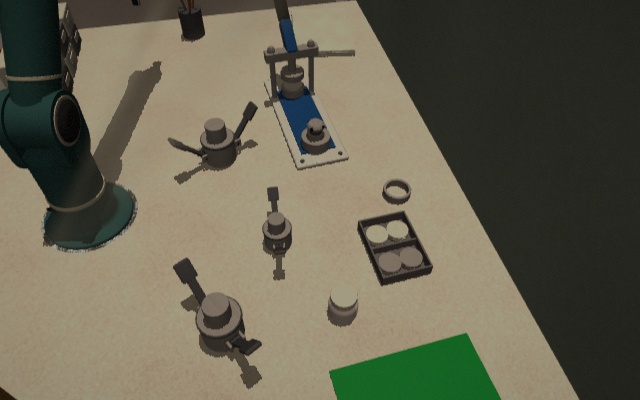

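View pics/wrist0.png

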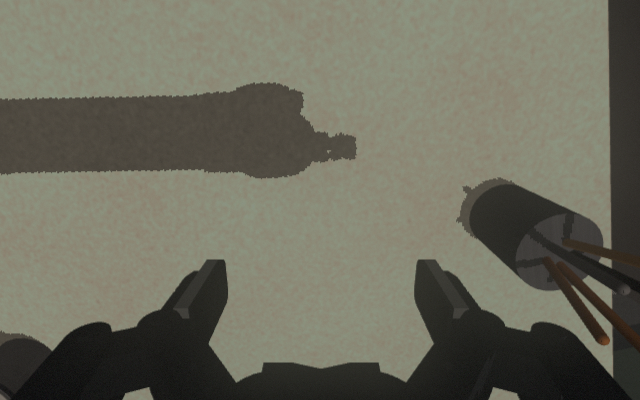

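Three look-alike dies: scene pixels (333,98), (343,178) and (491,240), which are (218,315), (277,230) and (218,145) in the side view. The middle one, (343,178) scene and (277,230) side, looks the smallest. I'll check that with depth and a crop.

```bash
cat > h.py <<'E'
import numpy as np,cv2
from scipy.optimize import least_squares
def cloud(c):
    d=c["depth"];v,u=np.indices(d.shape);K=c["mtx"]
    p=np.stack([(u-K[0,2])/K[0,0]*d,(v-K[1,2])/K[1,1]*d,d],-1)
    w=(p-c["t"])@c["R"]; w[d==0]=np.nan
    return w
def proj(c,X):
    p=c["R"]@np.asarray(X)+c["t"]; q=c["mtx"]@p; return q[:2]/q[2]
E
python3 - <<'E'
from h import *
S=np.load("pics/scene0.npz");D=np.load("pics/side0.npz")
ws=cloud(S);wd=cloud(D)
for nm,w,L in [("scene",ws,[(334,98),(343,178),(491,240),(390,320)]),("side",wd,[(218,315),(277,230),(218,145),(316,135)])]:
  for (u,v) in L:
    c=w[v,u]; 
    P=w[max(0,v-70):v+70,max(0,u-70):u+70].reshape(-1,3);P=P[np.isfinite(P).all(1)]
    P=P[(np.hypot(P[:,0]-c[0],P[:,1]-c[1])<0.16)&(P[:,2]>0.015)]
    # top flat
    zt=np.percentile(P[:,2],99)
    print(nm,(u,v),c.round(3),"n",len(P),"hist",{round(z,3):int(((P[:,2]>z)&(P[:,2]<z+.01)).sum()) for z in np.arange(.01,.2,.01)})
a=cv2.imread("pics/scene0.png")[110:220,270:400];b=cv2.imread("pics/side0.png")[170:290,210:345]
a=cv2.resize(a,(400,340),interpolation=cv2.INTER_CUBIC);b=cv2.resize(b,(390,340),interpolation=cv2.INTER_CUBIC)
cv2.imwrite("pics/crop0.png",np.hstack([a,b]))
E
```

```text
scene (334, 98) [ 0.317 -0.372  0.09 ] n 2021 hist {np.float64(0.01): 37, np.float64(0.02): 91, np.float64(0.03): 111, np.float64(0.04): 175, np.float64(0.05): 165, np.float64(0.06): 121, np.float64(0.07): 420, np.float64(0.08): 131, np.float64(0.09): 129, np.float64(0.1): 150, np.float64(0.11): 185, np.float64(0.12): 301, np.float64(0.13): 5, np.float64(0.14): 0, np.float64(0.15): 0, np.float64(0.16): 0, np.float64(0.17): 0, np.float64(0.18): 0, np.float64(0.19): 0}
scene (343, 178) [ 0.463 -0.17   0.069] n 1316 hist {np.float64(0.01): 19, np.float64(0.02): 60, np.float64(0.03): 128, np.float64(0.04): 111, np.float64(0.05): 376, np.float64(0.06): 104, np.float64(0.07): 152, np.float64(0.08): 198, np.float64(0.09): 168, np.float64(0.1): 0, np.float64(0.11): 0, np.float64(0.12): 0, np.float64(0.13): 0, np.float64(0.14): 0, np.float64(0.15): 0, np.float64(0.16): 0, np.float64(0.17): 0, np.float64(0.18): 0, np.float64(0.19): 0}
scene (491, 240) [0.366 0.148 0.103] n 3043 hist {np.float64(0.01): 29, np.float64(0.02): 63, np.float64(0.03): 79, np.float64(0.04): 176, np.float64(0.05): 157,
[... 1938 characters left out ...]
 np.float64(0.09): 103, np.float64(0.1): 137, np.float64(0.11): 150, np.float64(0.12): 299, np.float64(0.13): 25, np.float64(0.14): 0, np.float64(0.15): 0, np.float64(0.16): 0, np.float64(0.17): 0, np.float64(0.18): 0, np.float64(0.19): 0}
side (316, 135) [0.606 0.107 0.063] n 1754 hist {np.float64(0.01): 663, np.float64(0.02): 386, np.float64(0.03): 76, np.float64(0.04): 233, np.float64(0.05): 104, np.float64(0.06): 79, np.float64(0.07): 12, np.float64(0.08): 60, np.float64(0.09): 141, np.float64(0.1): 0, np.float64(0.11): 0, np.float64(0.12): 0, np.float64(0.13): 0, np.float64(0.14): 0, np.float64(0.15): 0, np.float64(0.16): 0, np.float64(0.17): 0, np.float64(0.18): 0, np.float64(0.19): 0}
```

View pics/crop0.png

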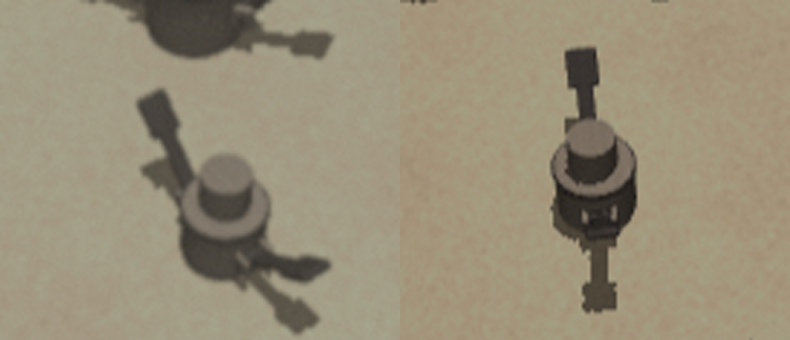

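The crop shows the small die: its 90 mm height matches the description, and the other two are about 130 mm. The boss is at scene (343,170) and side (277,220), with one arm on either side. Next I'll fit the axes.

```bash
cat >> h.py <<'E'
def fitcyl(P,x0,prof,tol=0.008):
    """prof: list of (zlo,zhi,r): side points; fit axis xy"""
    x=np.array(x0,float)
    for it in range(6):
        t=tol*(2.5 if it<2 else 1)
        A=[];R=[]
        for zl,zh,r in prof:
            m=(P[:,2]>zl)&(P[:,2]<zh);Q=P[m];d=np.hypot(*(Q[:,:2]-x).T)
            Q=Q[abs(d-r)<t];A.append(Q);R.append(np.full(len(Q),r))
        A=np.vstack(A);R=np.hstack(R)
        s=least_squares(lambda x:np.hypot(*(A[:,:2]-x).T)-R,x,loss="soft_l1",f_scale=.002);x=s.x
    return x,len(A),np.sqrt(np.mean((np.hypot(*(A[:,:2]-x).T)-R)**2))
def near(w,c,r=.15,zmin=.012):
    P=w.reshape(-1,3);P=P[np.isfinite(P).all(1)]
    return P[(np.hypot(*(P[:,:2]-c).T)<r)&(P[:,2]>zmin)]
def arms(P,x):
    m=np.hypot(*(P[:,:2]-x).T);Q=P[(m>.055)&(m<.14)&(P[:,2]>.02)]
    return Q
E
python3 - <<'E'
from h import *
S=np.load("pics/scene0.npz");D=np.load("pics/side0.npz")
for nm,c in (("scene",S),("side",D)):
    w=cloud(c)
    P=near(w,(.455,-.185));x,n,e=fitcyl(P,(.455,-.185),[(.06,.087,.020),(.012,.053,.033)])
    print(nm,"die",x.round(4),n,e.round(4))
    top=P[(P[:,2]>.087)&(np.hypot(*(P[:,:2]-x).T)<.03)];print(" top",top.mean(0).round(4),len(top))
    Q=arms(P,x);ang=np.degrees(np.arctan2(Q[:,1]-x[1],Q[:,0]-x[0]))
    for k in (0,1):
        a0=ang[0] if k==0 else ang[0]+180
        m=abs((ang-a0+180)%360-180)<60;q=Q[m]
        print(" arm",q.mean(0).round(4),m.sum(),"az",np.degrees(np.arctan2(*(q.mean(0)[:2]-x)[::-1])).round(1),"far",[q[np.argmax(np.hypot(*(q[:,:2]-x).T))].round(3), np.hypot(*(q[:,:2]-x).T).max().round(3), q[:,2].min().round(3),q[:,2].max().round(3)])
    P=near(w,(.62,.12),.07);x,n,e=fitcyl(P,(.615,.12),[(.016,.044,.041),(.048,.058,.0245),(.080,.085,.0245)])
    print(" spig",x.round(4),n,e.round(4))
    for zl,zh in ((.044,.051),(.089,.095)):
        q=P[(P[:,2]>zl)&(P[:,2]<zh)&(np.hypot(*(P[:,:2]-x).T)<.045)];print("  ",q.mean(0).round(4),len(q))
    P=near(w,(.62,.2),.4,.005);B=P[(P[:,2]>.005)&(P[:,2]<.03)]
    q=B[np.hypot(*(B[:,:2]-x).T)>.05];q=q[np.hypot(*(q[:,:2]-x).T)<.16]
    print(" plate z",np.median(q[:,2]))
E
```

```text
scene die [ 0.4505 -0.1837] 390 0.0018
 top [ 0.4523 -0.1828  0.0906] 196
 arm [ 0.4473 -0.2613  0.076 ] 210 az -92.4 far [array([ 0.454, -0.281,  0.09 ]), np.float64(0.097), np.float64(0.049), np.float64(0.095)]
 arm [ 0.4595 -0.098   0.0723] 140 az 84.1 far [array([ 0.453, -0.078,  0.082]), np.float64(0.105), np.float64(0.041), np.float64(0.087)]
 spig [0.6119 0.1321] 931 0.0045
   [0.6212 0.1327 0.0478] 699
   [0.6111 0.1237 0.0922] 492
 plate z 0.015921252315021003
side die [ 0.4494 -0.1814] 373 0.0021
 top [ 0.449  -0.1837  0.0915] 196
 arm [ 0.4549 -0.0997  0.0708] 215 az 86.2 far [array([ 0.462, -0.077,  0.084]), np.float64(0.105), np.float64(0.047), np.float64(0.088)]
 arm [ 0.4434 -0.2695  0.0862] 71 az -93.9 far [array([ 0.454, -0.282,  0.093]), np.float64(0.1), np.float64(0.056), np.float64(0.098)]
 spig [0.6077 0.1255] 399 0.0031
   [0.604  0.1107 0.0482] 241
   [0.6064 0.1205 0.0923] 117
 plate z 0.014454919297333555
```

Run:
```python
from h import *
S=np.load("pics/scene0.npz");D=np.load("pics/side0.npz");W=np.load("pics/wrist0.npz")
from scipy.spatial.transform import Rotation as Ro
Rt=Ro.from_euler("xyz",[-179.925,.007,164.022],degrees=True).as_matrix();tp=np.array([.17884,.62449,.23057])
C=-W["R"].T@W["t"];print("cam in tool",Rt.T@(C-tp),"axes",(W["R"]@Rt).round(3).tolist())
for c in (S,D):
    w=cloud(c)
    P=near(w,(.6,.12),.5,.13);P=P[(P[:,1]>.2)&(P[:,0]>.3)]
    if len(P):print("tall",P.min(0).round(3),P.max(0).round(3),np.median(P,0).round(3),len(P))
    img=c["image"].astype(int);m=(img[...,2]-img[...,0]>25)&(w[...,2]>.008)&(w[...,2]<.03)
    q=w[m];q=q[np.isfinite(q).all(1)];u,s,vt=np.linalg.svd((q-q.mean(0))[:,:2],full_matrices=False)
    print("blue",len(q),q.mean(0).round(3),vt[0],np.degrees(np.arctan2(vt[0,1],vt[0,0])))
```

```text
cam in tool [ 0.07813142 -0.00055152 -0.14152065] axes [[-0.0, 1.0, -0.0], [-0.952, -0.0, -0.307], [-0.307, -0.0, 0.952]]
tall [0.445 0.201 0.13 ] [0.573 0.383 0.192] [0.539 0.362 0.173] 950
blue 4748 [0.599 0.23  0.019] [-0.37460184  0.92718578] 111.99970603342113
tall [0.446 0.204 0.13 ] [0.669 0.486 0.273] [0.582 0.372 0.177] 1423
blue 1121 [0.59  0.258 0.02 ] [-0.03392372 -0.99942443] -91.94405877509023
```

```bash
cat >> h.py <<'E'
from scipy.spatial.transform import Rotation as Ro
def to(pos,yaw,s=None):
    if s is None:
        from cell import state; s=state()
    R=Ro.from_euler("xyz",s["orientation"],degrees=True);T=Ro.from_euler("xyz",[180,0,yaw],degrees=True)
    d=R.inv().apply(np.asarray(pos)-s["tcp_pos"])*100; r=(R.inv()*T).as_rotvec(degrees=True)
    print("t",s["t"],"shift cm",d.round(2),"rot",r.round(1),"rows",np.linalg.norm(d)/5,np.linalg.norm(r)/8.59)
E
python3 -c "
from h import *
to((.34,.27,.36),110)
to((.61,.166,.30),90)"
```

```text
t 0.15 shift cm [-25.25 -29.66 -12.9 ] rot [-0.1  0.  54. ] rows 8.206965609643296 6.288989918996585
t 0.15 shift cm [-54.07 -32.22  -6.89] rot [-0.1  0.1 74. ] rows 12.663826670388648 8.617276780345692
```

Call:
{"name": "apply_moves", "arguments": {"commands": "0 -25 -30 -13 0 0 54;0 -25 -30 -13 0 0 54;0 -25 -30 -13 0 0 54;0 -25 -30 -13 0 0 54;0 -25 -30 -13 0 0 54"}}

```text
t: 0.65
tcp_pos: [0.2752, 0.4059, 0.3106]
orientation: [-180.0, 0.0, 120.7]
ft_force: [1.2, -0.6, 1.0]
grip_width: 0.0855
```

```bash
python3 -c "
from h import *
to((.34,.27,.36),110)
to((.61,.166,.30),90)"
```

```text
t 0.65 shift cm [-14.99  -1.37  -4.94] rot [-0.   0.  10.7] rows 3.168668194008718 1.2454748530284605
t 0.65 shift cm [-37.72  16.54   1.06] rot [-0.   0.  30.7] rows 8.239836328236827 3.5737623348377245
```

Call:
{"name": "apply_moves", "arguments": {"commands": "0 -13 0 -4 0 0 10;0 -13 0 -4 0 0 10;0 -20 5 -3 0 0 20;0 -38 16 1 0 0 31;0 -38 16 1 0 0 31"}}

```text
t: 1.15
tcp_pos: [0.4538, 0.2495, 0.3263]
orientation: [179.9, -0.1, 89.8]
ft_force: [0.3, 0.7, 0.4]
grip_width: 0.0854
```

```bash
python3 -c "
from h import *
to((.61,.166,.30),90)"
```

```text
t 1.15 shift cm [-8.3  15.64  2.63] rot [ 0.1 -0.1 -0.2] rows 3.5802729900723285 0.025765531064416963
```

Call:
{"name": "apply_moves", "arguments": {"commands": "0 -8.3 15.6 2.6 0 0 0;0 -8.3 15.6 2.6 0 0 0;0 -8.3 15.6 2.6 0 0 0;0 -8.3 15.6 2.6 0 0 0;0 -8.3 15.6 2.6 0 0 0"}}

```text
t: 1.65
tcp_pos: [0.6109, 0.1637, 0.298]
orientation: [-180.0, 0.2, 89.7]
ft_force: [-0.1, -0.3, -0.6]
grip_width: 0.0853
```

Run:
```python
from h import *
from cell import *
c=camera("wrist");np.savez("pics/w1.npz",**c);cv2.imwrite("pics/w1.png",c["image"][:,:,::-1])
s=state();print(s["tcp_pos"],s["orientation"],-c["R"].T@c["t"])
w=cloud(c)
P=near(w,(.61,.125),.07)
x,n,e=fitcyl(P,(.61,.126),[(.022,.044,.041),(.048,.058,.0245),(.080,.085,.0245)])
print(x,n,e)
for zl,zh in ((.044,.051),(.089,.095)):
    q=P[(P[:,2]>zl)&(P[:,2]<zh)];print(q.mean(0).round(4),len(q),((q.max(0)+q.min(0))/2).round(4),q.max(0)-q.min(0))
for X in ([*x,.092],[*x,.047]): print(proj(c,X))
```

```text
[0.60919965 0.16589893 0.29841714] [-1.79909578e+02  1.12994832e-01  8.98494588e+01] [0.61199464 0.24242666 0.43942317]
[0.60937595 0.12298542] 351 0.0010049715764916308
[0.6096 0.1353 0.0459] 1479 [0.6095 0.1235 0.0475] [0.07982986 0.08080093 0.00693686]
[0.6094 0.1243 0.0908] 960 [0.6096 0.1239 0.0911] [0.04206641 0.04097976 0.00428471]
[319.25493179 203.76438175]
[319.44138988 192.15538749]
```

View pics/w1.png

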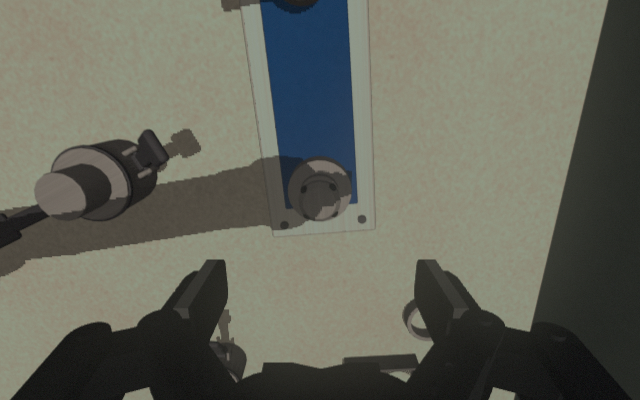

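The wrist view shows the spigot at about (319,197), on the plate's end. Its axis is (0.6095, 0.1235), and the plate runs along world +y. Next I'll look at the die.

```bash
python3 -c "
from h import *
from cell import state
print(state()['joint_positions'])
to((.450,-.140,.28),86)"
```

```text
[-39.90152966  22.94726642  29.21662743  91.83346014 -11.71216854
  68.41678258  -8.42071095]
t 1.7 shift cm [-30.63 -15.84   1.93] rot [-0.1  0.1  3.8] rows 6.9067467328221 0.44843866063929416
```

Call:
{"name": "apply_moves", "arguments": {"commands": "0 -30.6 -15.8 1.9 0 0 4;0 -30.6 -15.8 1.9 0 0 4;0 -30.6 -15.8 1.9 0 0 4;0 -30.6 -15.8 1.9 0 0 4;0 -30.6 -15.8 1.9 0 0 4"}}

```text
t: 2.2
tcp_pos: [0.4924, -0.054, 0.2861]
orientation: [180.0, -0.1, 86.2]
ft_force: [0.4, -1.7, 1.0]
grip_width: 0.0855
```

```bash
python3 -c "
from h import *
to((.450,-.140,.28),86)"
```

```text
t 2.2 shift cm [-8.87 -3.66  0.59] rot [ 0.  -0.1  0.2] rows 1.9220977140282183 0.02761868852834319
```

Call:
{"name": "apply_moves", "arguments": {"commands": "0 -8.9 -3.7 0.6 0 0 0;0 -8.9 -3.7 0.6 0 0 0;0 -8.9 -3.7 0.6 0 0 0;0 -8.9 -3.7 0.6 0 0 0"}}

```text
t: 2.6
tcp_pos: [0.4507, -0.1395, 0.2803]
orientation: [179.9, -0.1, 86.0]
ft_force: [0.4, 0.7, -0.6]
grip_width: 0.0857
```

Run:
```python
from h import *
from cell import *
c=camera("wrist");np.savez("pics/w2.npz",**c);cv2.imwrite("pics/w2.png",c["image"][:,:,::-1])
s=state();print(s["tcp_pos"],s["orientation"],s["joint_positions"])
w=cloud(c)
P=near(w,(.45,-.183),.15)
x,n,e=fitcyl(P,(.45,-.183),[(.06,.087,.020),(.012,.053,.033)])
print(x,n,e)
q=P[(P[:,2]>.087)&(P[:,2]<.095)&(np.hypot(*(P[:,:2]-x).T)<.03)];print(q.mean(0).round(4),len(q),((q.max(0)+q.min(0))/2).round(4),q.max(0)-q.min(0))
Q=arms(P,x)
for sg in (1,-1):
    q=Q[(Q[:,1]-x[1])*sg>0];q=q[np.hypot(*(q[:,:2]-x).T)>.06]
    dd=q.mean(0)[:2]-x;r=np.hypot(*(q[:,:2]-x).T)
    print("arm",sg,len(q),np.degrees(np.arctan2(dd[1],dd[0])),"far",r.max(),q[r>r.max()-.01].mean(0).round(3))
```

```text
[ 0.45135699 -0.1385779   0.28021746] [ 1.79952198e+02 -8.89213828e-02  8.61697435e+01] [-23.62477476   5.94723145  39.99053191 114.73434438  -4.48837303
  60.7498184   14.57796701]
[ 0.4510083  -0.18297605] 686 0.002291719385138346
[ 0.451  -0.1827  0.0888] 945 [ 0.4512 -0.1831  0.0888] [0.03867245 0.03897851 0.00364202]
arm 1 32886 89.75726176143463 far 0.10501408774264903 [ 0.458 -0.083  0.082]
arm -1 745 -93.81064153100135 far 0.09906773798971207 [ 0.445 -0.275  0.089]
```

View pics/w2.png

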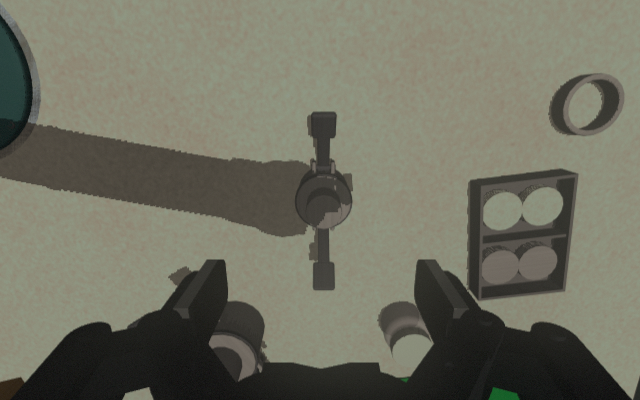

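The wrist view shows the die at (323,200), with its arms straight up and down the image, along the tool's x axis. The axis is (0.451, -0.183). I'll check clearance and approach.

Run:
```python
from h import *
for n in ("scene0","side0","w2"):
    w=cloud(np.load(f"pics/{n}.npz"));P=near(w,(.451,-.183),.2,.03)
    P=P[(abs(P[:,0]-.451)>.045)&(P[:,2]<.2)]
    P=P[(abs(P[:,0]-.451)<.1)&(abs(P[:,1]+.183)<.08)]
    print(n,len(P),P.min(0) if len(P) else "",P.max(0) if len(P) else "")
to((.451,-.183,.17),86);to((.451,-.183,.06),86)
```

```text
scene0 0  
side0 0  
w2 0  
t 2.65 shift cm [-4.45  0.25 11.02] rot [ 0.  -0.1  0.2] rows 2.3766648718809504 0.022987739409544572
t 2.65 shift cm [-4.47  0.24 22.02] rot [ 0.  -0.1  0.2] rows 4.493069397900791 0.022987739409544572
```

Call:
{"name": "apply_moves", "arguments": {"commands": "0 -4.5 0.2 10 0 0 0;0 -4.5 0.2 11 0 0 0;0 -4.5 0.2 11 0 0 0;0 -4.5 0.2 11 0 0 0", "force": 60}}

```text
t: 3.05
tcp_pos: [0.4489, -0.1837, 0.1673]
orientation: [-179.6, -0.0, 86.2]
ft_force: [-0.4, 0.6, 0.8]
grip_width: 0.0855
```

```bash
python3 -c "
from h import *
to((.451,-.183,.06),86)"
```

```text
t 3.05 shift cm [ 0.08  0.27 10.73] rot [-0.4 -0.   0.2] rows 2.1464470325325054 0.045042281071808354
```

Call:
{"name": "apply_moves", "arguments": {"commands": "0 0 0.1 4 0 0 0;0 0 0.1 8 0 0 0;0 0 0.1 10.7 0 0 0;0 0 0.1 10.7 0 0 0;0 0 0.1 10.7 0 0 0"}}

```text
t: 3.55
tcp_pos: [0.4525, -0.1845, 0.0641]
orientation: [179.9, -0.0, 86.2]
ft_force: [0.6, -1.3, 0.4]
grip_width: 0.0856
```

```bash
python3 -c "
from h import *
from cell import *
to((.451,-.183,.06),86)
c=camera('wrist');cv2.imwrite('pics/w3.png',c['image'][:,:,::-1])"
```

```text
t 3.55 shift cm [ 0.14 -0.16  0.41] rot [ 0.1 -0.   0.2] rows 0.09297734462665391 0.021874683982093177
```

View pics/w3.png

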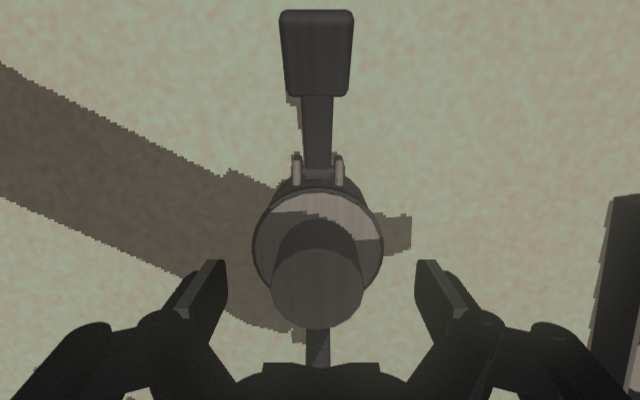

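The boss is at (318,288), centred between the fingers at columns 226 and 414. Closing now.

Call:
{"name": "apply_moves", "arguments": {"commands": "0.4 0 0 0.2 0 0 0;0.8 0 0 0.2 0 0 0;0.8 0 0 0.2 0 0 0;0.8 0 0 0.2 0 0 0;0.8 0 0 0.2 0 0 0", "force": 80}}

```text
t: 4.1
tcp_pos: [0.4514, -0.1854, 0.062]
orientation: [179.9, -0.0, 86.0]
ft_force: [-1.7, 1.2, 10.0]
grip_width: 0.038
```

Call:
{"name": "apply_moves", "arguments": {"commands": "0.8 0 0 0 0 0 0;0.8 0 0 0 0 0 0;0.8 0 0 0 0 0 0", "force": 80}}

```text
t: 4.4
tcp_pos: [0.4513, -0.1854, 0.062]
orientation: [179.9, -0.1, 86.0]
ft_force: [-4.3, 1.6, 9.7]
grip_width: 0.0379
```

Call:
{"name": "apply_moves", "arguments": {"commands": "0.8 0 0 -2 0 0 0;0.8 0 0 -6 0 0 0;0.8 0 0 -11 0 0 0;0.8 0 0 -15 0 0 0;0.8 0 0 -15 0 0 0"}}

```text
t: 4.9
tcp_pos: [0.4536, -0.1866, 0.2152]
orientation: [179.5, 0.0, 86.0]
ft_force: [0.1, -0.2, -6.0]
grip_width: 0.0383
```

```bash
python3 -c "
from h import *
from cell import *
to((.6095,.1235,.22),7)
print(state()['joint_positions'],state()['ft_force'])
c=camera('wrist');np.savez('pics/w4.npz',**c);cv2.imwrite('pics/w4.png',c['image'][:,:,::-1])"
```

```text
t 4.9 shift cm [32.02 13.41 -0.36] rot [ 0.5 -0.4 79. ] rows 6.942860753307438 9.200399860975349
[-18.28971842  13.9633127   42.90091857 117.14557536 -12.14282142
  52.64168434  27.13799375] [ 0.058113   -0.16744672 -5.95697016]
```

View pics/w4.png

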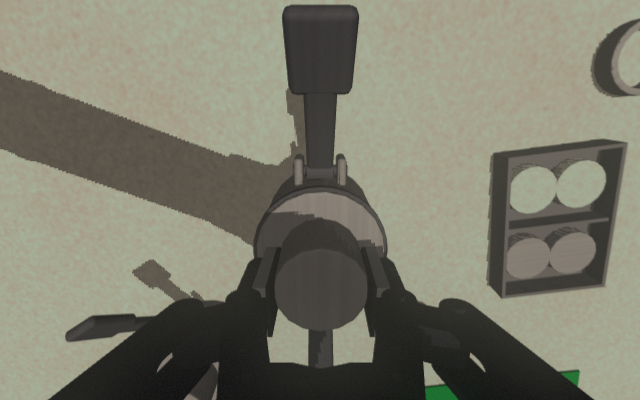

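```bash
cat >> h.py <<'E'
CT=np.array([.07813,-.00055,-.14152]);CR=np.array([[0,1,0],[-.952,0,-.307],[-.307,0,.952]])
def toolcloud(c):
    d=c["depth"];v,u=np.indices(d.shape);K=c["mtx"]
    p=np.stack([(u-K[0,2])/K[0,0]*d,(v-K[1,2])/K[1,1]*d,d],-1)
    q=p@CR+CT;q[d==0]=np.nan;return q
E
python3 - <<'E'
from h import *
c=np.load("pics/w4.npz");T=toolcloud(c)
P=T.reshape(-1,3);P=P[np.isfinite(P).all(1)]
# tool z down; height coordinate
zt=np.median(T[280:310,300:340,2]);print("boss top tool z",zt)
q=T[255:325,285:355].reshape(-1,3);q=q[abs(q[:,2]-zt)<.004]
A=np.c_[q[:,:2],np.ones(len(q))];k=np.linalg.lstsq(A,q[:,2],rcond=None)[0];print("slope deg",np.degrees(k[:2]),len(q),(q.min(0)+q.max(0))/2,q.max(0)-q.min(0))
# cup top ring r33, z = zt+.034
q=T[185:290,240:400].reshape(-1,3);q=q[abs(q[:,2]-zt-.034)<.004];print("cup top",len(q),np.median(q[:,2]),q.min(0),q.max(0))
h=P.copy();h[:,2]=.09-(P[:,2]-zt)
h=h[(np.hypot(h[:,0],h[:,1])<.06)&(h[:,0]>0)]
print(fitcyl(h,(.002,0),[(.06,.087,.02)],.004),fitcyl(h,(.002,0),[(.03,.053,.033)],.005))
E
```

```text
boss top tool z nanTraceback (most recent call last):
  File "<stdin>", line 7, in <module>
    return umr_minimum(a, axis, None, out, keepdims, initial, where)
ValueError: zero-size array to reduction operation minimum which has no identity
```

Run:
```python
from h import *
c=np.load("pics/w4.npz");K=c["mtx"]
th=np.linspace(0,2*np.pi,60)
im=cv2.imread("pics/w4.png")
for off,col in ((0,(0,0,255)),(.0024,(0,255,0)),(.005,(255,0,0))):
  for r,z in ((.02,-.028),(.033,.006)):
    X=np.c_[off+r*np.cos(th),r*np.sin(th),np.full(60,z)]
    p=(X-CT)@CR.T;uv=(p@K.T);uv=uv[:,:2]/uv[:,2:]
    cv2.polylines(im,[uv.round().astype(int)],True,col,1)
cv2.imwrite("pics/ov4.png",cv2.resize(im[150:360,200:440],None,fx=2.8,fy=2.8,interpolation=cv2.INTER_CUBIC))
```

```text
(no output)
```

View pics/ov4.png

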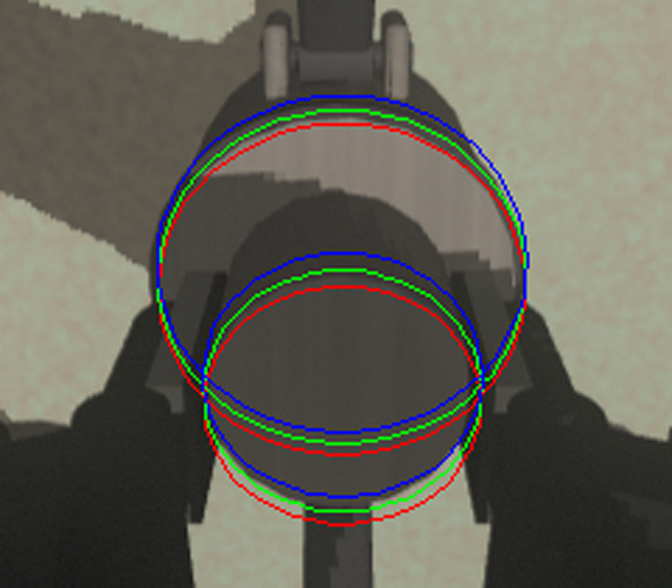

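Call:
{"name": "apply_moves", "arguments": {"commands": "0.8 32 13.5 -0.5 0 0 79;0.8 32 13.5 -0.5 0 0 79;0.8 32 13.5 -0.5 0 0 79;0.8 32 13.5 -0.5 0 0 79;0.8 32 13.5 -0.5 0 0 79"}}

```text
t: 5.45
tcp_pos: [0.5595, 0.0337, 0.2114]
orientation: [-179.8, 0.2, 43.8]
ft_force: [0.2, -0.8, -6.4]
grip_width: 0.0377
```

```bash
python3 -c "
from h import *
to((.607,.1232,.22),7)"
```

```text
t 5.45 shift cm [ 9.63 -3.17 -0.89] rot [-0.1  0.3 36.8] rows 2.0345066153857365 4.288587141105877
```

Call:
{"name": "apply_moves", "arguments": {"commands": "0.8 9.6 -3.2 -0.9 0 0 37;0.8 9.6 -3.2 -0.9 0 0 37;0.8 9.6 -3.2 -0.9 0 0 37;0.8 9.6 -3.2 -0.9 0 0 37;0.8 9.6 -3.2 -0.9 0 0 37"}}

```text
t: 5.95
tcp_pos: [0.6054, 0.1218, 0.2193]
orientation: [179.9, 0.4, 7.0]
ft_force: [0.2, -0.3, -6.3]
grip_width: 0.0375
```

Call:
{"name": "apply_moves", "arguments": {"commands": "0.8 0 0 0 0 0 0;0.8 0 0 0 0 0 0;0.8 0 0 0 0 0 0"}}

```text
t: 6.25
tcp_pos: [0.6068, 0.1215, 0.2223]
orientation: [180.0, 0.1, 7.2]
ft_force: [1.3, -1.1, -6.2]
grip_width: 0.0382
```

```bash
python3 -c "
from h import *
from cell import *
to((.607,.1232,.22),7)
print(state()['joint_positions'])
for n in ('side','scene','wrist'):
  c=camera(n);np.savez(f'pics/{n}5.npz',**c);cv2.imwrite(f'pics/{n}5.png',c['image'][:,:,::-1])
to((.607,.1232,.22),7)
a=cv2.imread('pics/side5.png')[40:200,220:420];b=cv2.imread('pics/scene5.png')[200:360,300:500]
cv2.imwrite('pics/c5.png',cv2.resize(np.hstack([a,b]),(800,320),interpolation=cv2.INTER_CUBIC))
"
```

```text
t 6.25 shift cm [ 0.04 -0.17  0.23] rot [0.  0.1 0.2] rows 0.05710553253199585 0.03032388754916056
[-51.44229306  31.608439    52.04276479  99.35123315 -27.63134903
  62.94474893 -73.25226387]
t 6.4 shift cm [-0.01 -0.18  0.33] rot [-0.   0.   0.2] rows 0.07430949735795574 0.023700318312007695
```

View pics/c5.png

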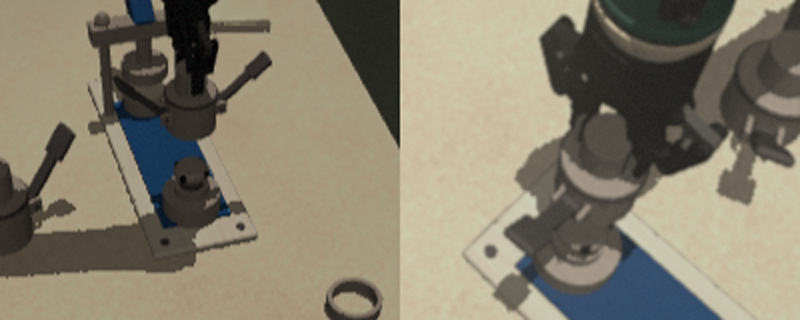

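View pics/wrist5.png

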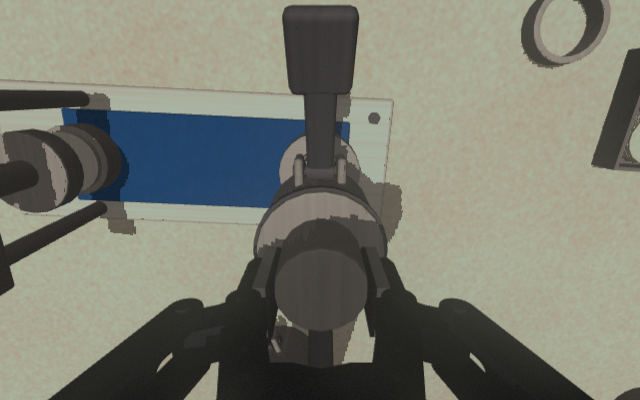

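Run:
```python
from h import *
for n in ("scene","side"):
    w=cloud(np.load(f"pics/{n}5.npz"));P=near(w,(.61,.124),.08,.02)
    print(n,"cup",fitcyl(P,(.61,.124),[(.165,.21,.033)],.004))
    h=P[(P[:,2]>.15)&(P[:,2]<.22)&(np.hypot(*(P[:,:2]-[.61,.124]).T)<.045)]
    print(" zmin cup",h[:,2].min())
    print(" shoulder",fitcyl(P,(.61,.124),[(.022,.044,.041)],.004),fitcyl(P,(.61,.124),[(.0485,.058,.0245)],.004))
```

```text
scene cup (array([0.60900315, 0.12125118]), 375, np.float64(0.0010056716554910597))
 zmin cup 0.16229156551333784
 shoulder (array([0.60917113, 0.12263258]), 167, np.float64(0.0005604681241768634)) (array([0.61094287, 0.13028775]), 83, np.float64(0.002376204820138219))
side cup (array([0.60669372, 0.12422719]), 358, np.float64(0.001696473387840682))
 zmin cup 0.16109150604351558
 shoulder (array([0.60811019, 0.12614138]), 172, np.float64(0.0014857650274348988)) (array([0.60811844, 0.12472035]), 67, np.float64(0.001989929654057673))
```

Call:
{"name": "apply_moves", "arguments": {"commands": "0.8 0.1 -0.16 0 0 0 0;0.8 0.1 -0.16 3 0 0 0;0.8 0.1 -0.16 6 0 0 0;0.8 0.1 -0.16 6 0 0 0;0.8 0.1 -0.16 6 0 0 0"}}

```text
t: 6.9
tcp_pos: [0.6085, 0.1232, 0.1638]
orientation: [180.0, 0.0, 7.2]
ft_force: [0.5, -1.0, -5.6]
grip_width: 0.0381
```

Call:
{"name": "apply_moves", "arguments": {"commands": "0.8 0 0 0.4 0 0 0;0.8 0 0 0.8 0 0 0;0.8 0 0 1.2 0 0 0;0.8 0 0 1.2 0 0 0"}}

```text
t: 7.3
tcp_pos: [0.608, 0.1235, 0.1512]
orientation: [-180.0, 0.0, 7.2]
ft_force: [-0.2, -0.2, -6.2]
grip_width: 0.0377
```

Call:
{"name": "apply_moves", "arguments": {"commands": "0.8 0 0 0.3 0 0 0;0.8 0 0 0.6 0 0 0;0.8 0 0 0.6 0 0 0"}}

```text
t: 7.6
tcp_pos: [0.6087, 0.1226, 0.1461]
orientation: [180.0, -0.0, 7.2]
ft_force: [-0.4, -2.2, -1.0]
grip_width: 0.0381
```

Call:
{"name": "apply_moves", "arguments": {"commands": "0.8 0 0 0.3 0 0 0;0.8 0 0 0.6 0 0 0;0.8 0 0 0.6 0 0 0"}}

```text
t: 7.9
tcp_pos: [0.6081, 0.123, 0.1387]
orientation: [180.0, 0.0, 7.2]
ft_force: [1.4, -2.0, -6.0]
grip_width: 0.0378
```

Call:
{"name": "apply_moves", "arguments": {"commands": "0.8 0 0 0.4 0 0 0;0.8 0 0 0.8 0 0 0;0.8 0 0 0.8 0 0 0"}}

```text
t: 8.2
tcp_pos: [0.6078, 0.1231, 0.1302]
orientation: [180.0, 0.1, 7.2]
ft_force: [0.8, -2.3, -7.5]
grip_width: 0.038
```

Call:
{"name": "apply_moves", "arguments": {"commands": "0.8 0 0 0.4 0 0 0;0.8 0 0 0.8 0 0 0;0.8 0 0 0.8 0 0 0"}}

```text
t: 8.5
tcp_pos: [0.608, 0.1232, 0.1224]
orientation: [180.0, 0.0, 7.2]
ft_force: [0.5, -1.8, -8.2]
grip_width: 0.0381
```

Call:
{"name": "apply_moves", "arguments": {"commands": "0.8 0 0 0.4 0 0 0;0.8 0 0 0.8 0 0 0;0.8 0 0 0.8 0 0 0"}}

```text
t: 8.8
tcp_pos: [0.608, 0.1232, 0.1145]
orientation: [180.0, 0.0, 7.2]
ft_force: [1.8, -1.9, -7.8]
grip_width: 0.038
```

Call:
{"name": "apply_moves", "arguments": {"commands": "0.8 0 0 0.3 0 0 0;0.8 0 0 0.5 0 0 0;0.8 0 0 0.5 0 0 0"}}

```text
t: 9.1
tcp_pos: [0.6081, 0.1232, 0.1098]
orientation: [180.0, 0.0, 7.2]
ft_force: [0.6, -2.5, -5.9]
grip_width: 0.0379
```

```bash
cat > look.py <<'E'
import sys
from h import *
from cell import *
t=sys.argv[1]
for n in ('side','scene'):
  c=camera(n);np.savez(f'pics/{n}{t}.npz',**c);cv2.imwrite(f'pics/{n}{t}.png',c['image'][:,:,::-1])
  w=cloud(c);P=near(w,(.609,.124),.08,.02)
  print(n,"cup",fitcyl(P,(.609,.124),[(.055,.095,.033)],.005))
  q=P[(np.hypot(*(P[:,:2]-[.609,.124]).T)<.031)&(np.hypot(*(P[:,:2]-[.609,.124]).T)>.024)]
  print(" cup top z",np.round(np.percentile(q[:,2],[10,50,75,90]),4))
a=cv2.imread(f'pics/side{t}.png')[60:190,230:430];b=cv2.imread(f'pics/scene{t}.png')[240:370,300:500]
cv2.imwrite(f'pics/c{t}.png',cv2.resize(np.hstack([a,b]),(800,260),interpolation=cv2.INTER_CUBIC))
s=state();print(s["t"],s["tcp_pos"],s["ft_force"])
E
python3 look.py 6
```

```text
side cup (array([0.60812288, 0.12607301]), 278, np.float64(0.001919575386964471))
 cup top z [0.0651 0.1255 0.2011 0.2869]
scene cup (array([0.61020994, 0.12281574]), 252, np.float64(0.0014570944815812058))
 cup top z [0.117  0.4607 0.481  0.4928]
9.2 [0.60806608 0.12318649 0.10979509] [ 1.36619544 -2.90376877 -7.60062761]
```

View pics/c6.png

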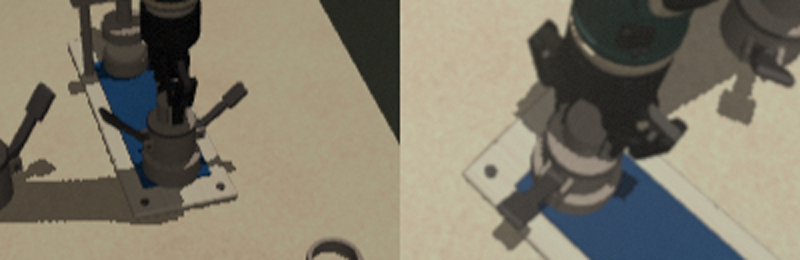

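Call:
{"name": "apply_moves", "arguments": {"commands": "0.8 0 0 0.1 0 0 0;0.8 0 0 0.2 0 0 0;0.8 0 0 0.2 0 0 0;0.8 0 0 0.2 0 0 0"}}

```text
t: 9.6
tcp_pos: [0.6082, 0.1233, 0.1092]
orientation: [-180.0, 0.0, 7.2]
ft_force: [-4.9, -2.8, 6.5]
grip_width: 0.0382
```

Call:
{"name": "apply_moves", "arguments": {"commands": "0.8 0 0 0.1 0 0 0;0.8 0 0 0.2 0 0 0;0.8 0 0 0.2 0 0 0;0.8 0 0 0.2 0 0 0"}}

```text
t: 10.0
tcp_pos: [0.6083, 0.1233, 0.1091]
orientation: [-179.9, -0.0, 7.2]
ft_force: [-9.8, -2.3, 19.3]
grip_width: 0.0377
```

Call:
{"name": "apply_moves", "arguments": {"commands": "0.8 0 0 0.15 0 0 0;0.8 0 0 0.15 0 0 0;0.8 0 0 0.15 0 0 0"}}

```text
t: 10.3
tcp_pos: [0.6084, 0.1233, 0.1091]
orientation: [-179.8, -0.0, 7.2]
ft_force: [-14.1, -2.1, 30.0]
grip_width: 0.038
```

```bash
python3 look.py 7
```

```text
side cup (array([0.60765849, 0.12622102]), 274, np.float64(0.0017863077141646196))
 cup top z [0.0613 0.1152 0.1918 0.2817]
scene cup (array([0.61031109, 0.1228692 ]), 237, np.float64(0.0013840492561787313))
 cup top z [0.1171 0.4606 0.4806 0.4927]
10.4 [0.60844638 0.12336105 0.10906265] [-14.07800178  -1.61747994  30.02930045]
```

View pics/c7.png

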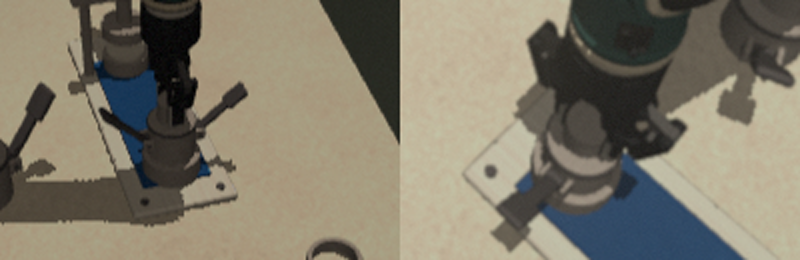

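It stopped rigidly at TCP z 0.109, which is the expected home height, with about 36 N of push. I'll unload, release and rise.

Call:
{"name": "apply_moves", "arguments": {"commands": "0.8 0 0 -0.3 0 0 0;0.8 0 0 -0.35 0 0 0;0 0 0 -0.35 0 0 0;0 0 0 -0.35 0 0 0;0 0 0 -0.35 0 0 0"}}

```text
t: 10.9
tcp_pos: [0.6088, 0.1243, 0.1083]
orientation: [-180.0, -0.1, 7.2]
ft_force: [0.2, -0.3, -0.4]
grip_width: 0.0796
```

Call:
{"name": "apply_moves", "arguments": {"commands": "0 0 0 0 0 0 0;0 0 0 0 0 0 0;0 0 0 -3 0 0 0;0 0 0 -7 0 0 0;0 0 0 -11 0 0 0"}}

```text
t: 11.4
tcp_pos: [0.608, 0.1232, 0.2193]
orientation: [180.0, 0.1, 7.2]
ft_force: [0.2, -0.3, 0.3]
grip_width: 0.0853
```

Run:
```python
from h import *
from cell import *
c=camera("wrist");np.savez("pics/w8.npz",**c);cv2.imwrite("pics/w8.png",c["image"][:,:,::-1])
s=state();print(s["t"],s["tcp_pos"],s["orientation"],s["ft_force"],s["grip_width"])
w=cloud(c);x=np.array([.6095,.1235]);P=near(w,x,.16)
r=np.hypot(*(P[:,:2]-x).T)
q=P[(r<.016)&(P[:,2]>.11)];print("boss top",q.mean(0),len(q))
q=P[(r<.031)&(r>.024)&(P[:,2]>.08)&(P[:,2]<.13)];print("cup top",np.median(q[:,2]),len(q))
print(fitcyl(P,x,[(.11,.134,.02),(.06,.1,.033)],.004))
```

```text
11.45 [0.61189965 0.12296981 0.22643387] [-179.91691116   -0.55420779    7.15416246] [ 2.99203031 -0.88476054  4.858198  ] 0.08529305225199635
boss top [0.6165756  0.12442588 0.25265811] 5075
cup top 0.10216836774941225 1255
(array([0.61068334, 0.12319303]), 840, np.float64(0.001179959023119909))
```

View pics/w8.png

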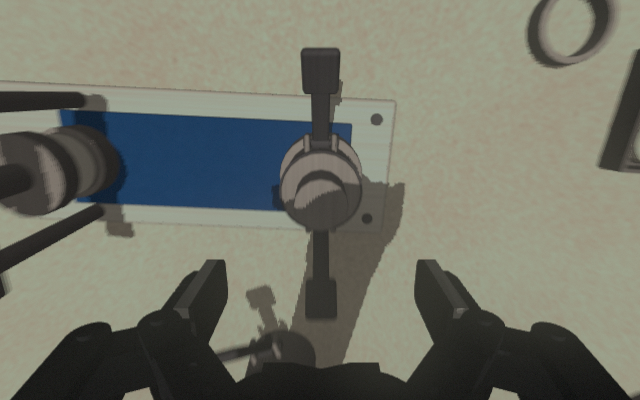

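The wrist view shows the die on the spigot, its arms at (320,70) and (321,300) both up. Cup top measures 0.102 against 0.103 expected, so it is home. Now I'll shut the fingers and move over the outer arm.

Run:
```python
from h import *
to((.686,.133,.19),7.2)
c=np.load("pics/w8.npz");w=cloud(c);x=np.array([.6095,.1235]);P=near(w,x,.16)
for nm in ("w8",):
    d=P[:,:2]-x;a=np.radians(7.2);r=d@[np.cos(a),np.sin(a)];t=d@[-np.sin(a),np.cos(a)]
    for sg in (1,-1):
        m=(r*sg>.05)&(abs(t)<.025)&(P[:,2]>.05)&(P[:,2]<.17);q=P[m];rr=r[m]*sg
        for lo in np.arange(.05,.11,.01):
            k=(rr>lo)&(rr<=lo+.01)
            if k.sum(): print(sg,round(lo,2),k.sum(),np.median(q[k,2]).round(4),"t",t[m][k].min().round(3),t[m][k].max().round(3))
```

```text
t 11.45 shift cm [ 7.44 -0.07  3.72] rot [-0.1 -0.6 -0. ] rows 1.663597701207074 0.0654528923134809
1 0.05 197 0.0923 t -0.007 0.006
1 0.06 218 0.1005 t -0.007 0.007
1 0.07 303 0.1088 t -0.012 0.011
1 0.08 579 0.1169 t -0.013 0.013
1 0.09 641 0.125 t -0.013 0.013
1 0.1 381 0.1294 t -0.013 0.012
-1 0.05 250 0.0995 t -0.007 0.006
-1 0.06 267 0.1102 t -0.007 0.006
-1 0.07 509 0.1216 t -0.013 0.012
-1 0.08 575 0.1324 t -0.014 0.012
-1 0.09 211 0.1386 t -0.013 0.012
```

Call:
{"name": "apply_moves", "arguments": {"commands": "0.5 4 0 0 0 0 0;1 7.8 0 2 0 0 0;1 7.8 0 3 0 0 0;1 7.8 0 3 0 0 0;1 7.8 0 3 0 0 0"}}

```text
t: 11.95
tcp_pos: [0.685, 0.1325, 0.1884]
orientation: [180.0, 0.1, 7.2]
ft_force: [-0.2, -0.3, 0.2]
grip_width: 0.0123
```

Call:
{"name": "apply_moves", "arguments": {"commands": "1 0 0 2 0 0 0;1 0 0 4 0 0 0;1 0 0 5 0 0 0;1 0 0 5 0 0 0"}}

```text
t: 12.35
tcp_pos: [0.6847, 0.1333, 0.138]
orientation: [-180.0, 0.1, 7.2]
ft_force: [-1.5, 0.2, 0.8]
grip_width: -0.0001
```

Call:
{"name": "apply_moves", "arguments": {"commands": "1 0 0 0.8 0 0 0;1 0 0 1.6 0 0 0;1 0 0 2.4 0 0 0;1 0 0 3.2 0 0 0;1 0 0 4 0 0 0"}}

```text
t: 12.85
tcp_pos: [0.686, 0.1331, 0.0981]
orientation: [180.0, -0.0, 7.2]
ft_force: [1.0, 0.3, 1.4]
grip_width: -0.0002
```

Call:
{"name": "apply_moves", "arguments": {"commands": "1 0 0 0.8 0 0 0;1 0 0 1.6 0 0 0;1 0 0 2 0 0 0;1 0 0 2.4 0 0 0;1 0 0 2.4 0 0 0"}}

```text
t: 13.35
tcp_pos: [0.6853, 0.133, 0.0738]
orientation: [180.0, 0.1, 7.2]
ft_force: [-0.6, -0.6, 0.0]
grip_width: 0.0001
```

```bash
python3 look.py 9
```

```text
side cup (array([0.6076944 , 0.12632691]), 269, np.float64(0.0017642140786230847))
 cup top z [0.0599 0.105  0.4035 0.4306]
scene cup (array([0.60924991, 0.12285588]), 70, np.float64(0.00033532110888249403))
 cup top z [0.1052 0.4839 0.496  0.5004]
13.45 [0.68528397 0.13302218 0.07418645] [-0.54246973  0.39874486  0.18252951]
```

View pics/c9.png

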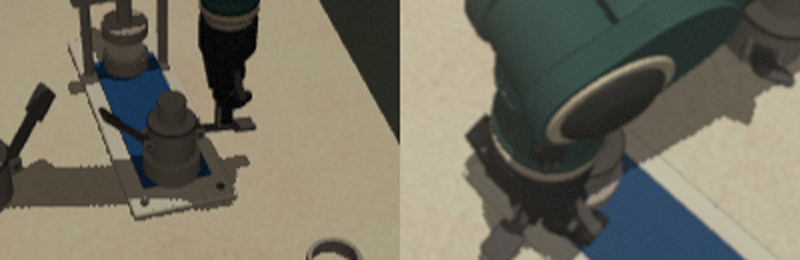

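Seen from the side, the arm is now level under the fingers at about (225,127) in the crop. The press is working, so I'll keep going.

Call:
{"name": "apply_moves", "arguments": {"commands": "1 0 0 0.5 0 0 0;1 0 0 1 0 0 0;1 0 0 1.3 0 0 0;1 0 0 1.3 0 0 0"}}

```text
t: 13.85
tcp_pos: [0.6854, 0.1331, 0.0608]
orientation: [180.0, 0.0, 7.2]
ft_force: [0.1, -0.2, -0.5]
grip_width: 0.0001
```

Call:
{"name": "apply_moves", "arguments": {"commands": "1 0 0 0.3 0 0 0;1 0 0 0.6 0 0 0;1 0 0 0.6 0 0 0"}}

```text
t: 14.15
tcp_pos: [0.6856, 0.1331, 0.055]
orientation: [180.0, 0.0, 7.2]
ft_force: [-0.7, -0.4, -0.4]
grip_width: 0.0002
```

Call:
{"name": "apply_moves", "arguments": {"commands": "1 0 0 0.2 0 0 0;1 0 0 0.4 0 0 0;1 0 0 0.4 0 0 0"}}

```text
t: 14.45
tcp_pos: [0.6863, 0.1331, 0.0519]
orientation: [-180.0, -0.1, 7.2]
ft_force: [0.4, 0.2, 3.7]
grip_width: -0.0001
```

Call:
{"name": "apply_moves", "arguments": {"commands": "1 0 0 0.2 0 0 0;1 0 0 0.2 0 0 0;1 0 0 0.2 0 0 0"}}

```text
t: 14.75
tcp_pos: [0.6871, 0.1332, 0.0508]
orientation: [-180.0, -0.2, 7.2]
ft_force: [1.6, 0.5, 6.9]
grip_width: 0.0003
```

Call:
{"name": "apply_moves", "arguments": {"commands": "1 0 0 0.2 0 0 0;1 0 0 0.2 0 0 0;1 0 0 0.2 0 0 0"}}

```text
t: 15.05
tcp_pos: [0.688, 0.1333, 0.0498]
orientation: [-180.0, -0.3, 7.2]
ft_force: [1.3, 1.1, 9.9]
grip_width: 0.0001
```

```bash
python3 look.py 10
```

```text
side cup (array([0.60841572, 0.12624151]), 278, np.float64(0.0018170340077617961))
 cup top z [0.0628 0.1074 0.4082 0.4283]
scene cup (array([0.61002678, 0.12280203]), 74, np.float64(0.00033731709080647167))
 cup top z [0.1057 0.4645 0.4777 0.4818]
15.15 [0.68805788 0.13332459 0.04979599] [1.54735273 1.16969749 9.84096013]
```

View pics/c10.png

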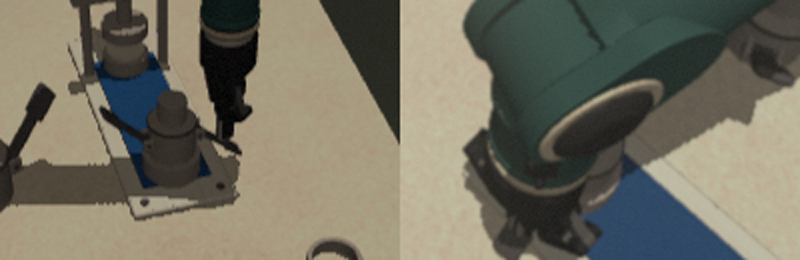

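Call:
{"name": "apply_moves", "arguments": {"commands": "1 0 0 0.3 0 0 0;1 0 0 0.6 0 0 0;1 0 0 0.6 0 0 0"}}

```text
t: 15.45
tcp_pos: [0.6911, 0.1335, 0.0465]
orientation: [-180.0, -0.7, 7.2]
ft_force: [4.7, 1.2, 18.4]
grip_width: -0.0004
```

Call:
{"name": "apply_moves", "arguments": {"commands": "1 0 0 -0.5 0 0 0;1 0 0 -4 0 0 0;1 0 0 -9 0 0 0;1 0 0 -14 0 0 0;1 0 0 -14 0 0 0"}}

```text
t: 15.95
tcp_pos: [0.6894, 0.1326, 0.1888]
orientation: [-180.0, -0.6, 7.2]
ft_force: [0.4, 0.1, 0.8]
grip_width: 0.0001
```

```bash
cat > armchk.py <<'E'
from h import *
from cell import *
import sys
x=np.array([.6095,.1235]);a=np.radians(7.2)
for n in ("side","scene","wrist"):
    c=camera(n);cv2.imwrite(f"pics/{n}{sys.argv[1]}.png",c["image"][:,:,::-1])
    w=cloud(c);P=near(w,x,.16,.012);d=P[:,:2]-x;r=d@[np.cos(a),np.sin(a)];t=d@[-np.sin(a),np.cos(a)]
    for sg in (1,-1):
        m=(r*sg>.045)&(abs(t)<.005)&(P[:,2]>.02)&(P[:,2]<.15)
        if m.sum()>8:
            k=np.polyfit(r[m]*sg,P[m,2],1);print(n,sg,m.sum(),"slope deg",np.degrees(np.arctan(k[0])).round(1),"r",(r[m]*sg).min().round(3),(r[m]*sg).max().round(3),"z at r77",np.polyval(k,.077).round(4))
    rr=np.hypot(*d.T);q=P[(rr<.03)&(rr>.023)&(P[:,2]>.085)&(P[:,2]<.115)];print(n,"cuptop",np.median(q[:,2]) if len(q) else None)
s=state();print(s["t"],s["tcp_pos"],s["orientation"],s["joint_positions"])
E
python3 armchk.py 11
```

```text
side 1 41 slope deg -38.7 r 0.05 0.1 z at r77 0.0441
side -1 47 slope deg 55.7 r 0.047 0.098 z at r77 0.1221
side cuptop 0.1049116240378246
scene 1 248 slope deg -40.4 r 0.045 0.104 z at r77 0.0461
scene -1 202 slope deg 47.3 r 0.045 0.096 z at r77 0.1265
scene cuptop 0.10489640374444642
wrist 1 913 slope deg -40.7 r 0.045 0.104 z at r77 0.0445
wrist -1 206 slope deg 44.7 r 0.052 0.062 z at r77 0.1232
wrist cuptop 0.10285163345839304
16.1 [0.68481739 0.13345781 0.18053225] [-1.79962068e+02  9.30819577e-02  7.21367950e+00] [-44.24047404  41.4847427   47.93812274  89.14329871 -33.06323343
  64.47226747 -71.60331858]
```

View pics/wrist11.png

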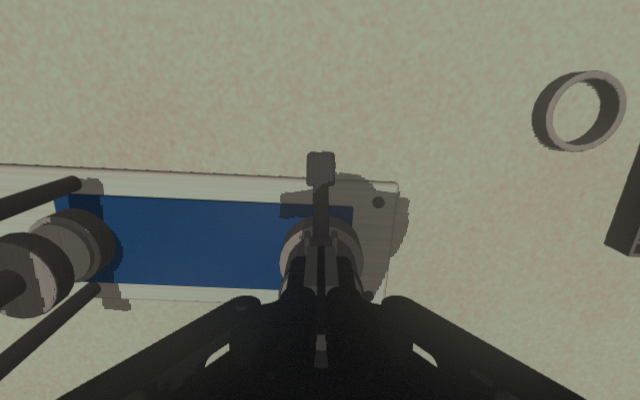

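The first arm is fully down: its slope is -40° in all three views and the die hasn't moved. Next is the other arm, with the tool turned half round so the camera side stays clear.

Call:
{"name": "apply_moves", "arguments": {"commands": "1 -15.3 0 -2 0 0 -90;1 -15.3 0 -2 0 0 -90;1 -15.3 0 -2 0 0 -90;1 -15.3 0 -2 0 0 -90;1 -15.3 0 -2 0 0 -90"}}

```text
t: 16.6
tcp_pos: [0.5307, 0.1144, 0.1999]
orientation: [-179.8, 0.1, 50.6]
ft_force: [0.7, 0.0, -0.0]
grip_width: -0.0001
```

Call:
{"name": "apply_moves", "arguments": {"commands": "1 0 0 0 0 0 -90;1 0 0 0 0 0 -90;1 0 0 0 0 0 -90;1 0 0 0 0 0 -90;1 0 0 0 0 0 -90"}}

```text
t: 17.1
tcp_pos: [0.5323, 0.1139, 0.1994]
orientation: [-179.8, 0.1, 93.5]
ft_force: [-0.5, -0.2, -0.0]
grip_width: 0.0
```

```bash
python3 -c "
from h import *
from cell import *
print(state()['joint_positions'],state()['tcp_pos'],state()['orientation'])
to((.533,.114,.19),187.2)"
```

```text
[-42.78902402  20.56550479  33.64465399 110.09103787 -13.93412035
  53.62827344   1.08817717] [0.53234572 0.1139485  0.19935616] [-1.79767673e+02  7.26806266e-02  9.35324233e+01]
t 17.1 shift cm [0.   0.07 0.94] rot [ -0.2  -0.1 -93.7] rows 0.1875830494870166 10.904303446065336
```

Call:
{"name": "apply_moves", "arguments": {"commands": "1 0 0 0 0 0 -93.7;1 0 0 0 0 0 -93.7;1 0 0 0 0 0 -93.7;1 0 0 0 0 0 -93.7;1 0 0 0 0 0 -93.7"}}

```text
t: 17.6
tcp_pos: [0.5323, 0.114, 0.1993]
orientation: [-179.8, -0.1, 136.5]
ft_force: [0.3, 0.5, 0.1]
grip_width: 0.0
```

Call:
{"name": "apply_moves", "arguments": {"commands": "1 0 0 0 0 0 -50.8;1 0 0 0 0 0 -50.8;1 0 0 0 0 0 -50.8;1 0 0 0 0 0 -50.8;1 0 0 0 0 0 -50.8"}}

```text
t: 18.1
tcp_pos: [0.5323, 0.114, 0.1992]
orientation: [-179.9, -0.3, 179.5]
ft_force: [-0.1, -0.4, -0.3]
grip_width: 0.0003
```

```bash
python3 -c "
from h import *
to((.533,.114,.15),187.2)"
```

```text
t 18.1 shift cm [-0.09  0.    4.92] rot [-0.  -0.3 -7.7] rows 0.9841009950956398 0.8989677598642256
```

Call:
{"name": "apply_moves", "arguments": {"commands": "1 0 0 2 0 0 -7.7;1 0 0 4 0 0 -7.7;1 0 0 5 0 0 -7.7;1 0 0 6 0 0 -7.7;1 0 0 6 0 0 -7.7"}}

```text
t: 18.6
tcp_pos: [0.5326, 0.1137, 0.1396]
orientation: [-180.0, -0.2, -173.2]
ft_force: [-0.5, -0.4, -0.5]
grip_width: -0.0001
```

Call:
{"name": "apply_moves", "arguments": {"commands": "1 0 0 0.8 0 0 0;1 0 0 1.6 0 0 0;1 0 0 2.4 0 0 0;1 0 0 3.2 0 0 0;1 0 0 4 0 0 0"}}

```text
t: 19.1
tcp_pos: [0.5339, 0.114, 0.1009]
orientation: [180.0, 0.0, -173.2]
ft_force: [-0.3, -0.2, 1.7]
grip_width: 0.0001
```

Call:
{"name": "apply_moves", "arguments": {"commands": "1 0 0 0.8 0 0 0;1 0 0 1.6 0 0 0;1 0 0 2.4 0 0 0;1 0 0 3 0 0 0;1 0 0 3 0 0 0"}}

```text
t: 19.6
tcp_pos: [0.5336, 0.1138, 0.0705]
orientation: [-180.0, -0.1, -173.2]
ft_force: [-0.0, 0.1, -1.2]
grip_width: -0.0001
```

```bash
python3 look.py 12
```

```text
side cup (array([0.60812606, 0.12577785]), 280, np.float64(0.002009535918583109))
 cup top z [0.057  0.0895 0.1044 0.1061]
scene cup (array([0.61048976, 0.12247761]), 249, np.float64(0.0014413401416918927))
 cup top z [0.1026 0.104  0.1048 0.1055]
19.7 [0.53400595 0.11387001 0.07127583] [-0.42153362  0.01433647  0.7157617 ]
```

View pics/c12.png

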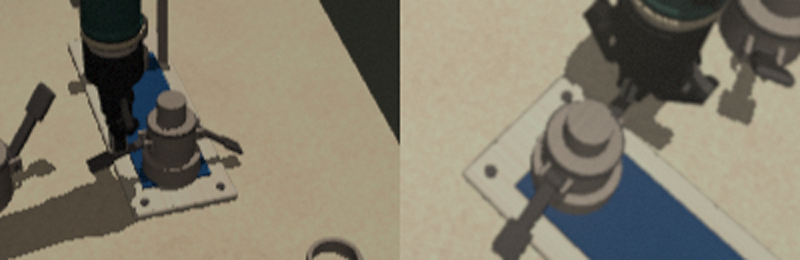

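The crop shows the second arm about level under the fingers at (105,158), with the first arm still down. I'll continue.

Call:
{"name": "apply_moves", "arguments": {"commands": "1 0 0 0.5 0 0 0;1 0 0 1 0 0 0;1 0 0 1.5 0 0 0;1 0 0 1.7 0 0 0;1 0 0 1.7 0 0 0"}}

```text
t: 20.2
tcp_pos: [0.5333, 0.1138, 0.0538]
orientation: [-180.0, -0.1, -173.2]
ft_force: [0.5, 0.3, -1.1]
grip_width: 0.0
```

Call:
{"name": "apply_moves", "arguments": {"commands": "1 0 0 0.3 0 0 0;1 0 0 0.5 0 0 0;1 0 0 0.5 0 0 0"}}

```text
t: 20.5
tcp_pos: [0.5337, 0.114, 0.0511]
orientation: [180.0, -0.0, -173.2]
ft_force: [-5.8, -0.6, 17.6]
grip_width: 0.0001
```

Call:
{"name": "apply_moves", "arguments": {"commands": "1 0 0 0.3 0 0 0;1 0 0 0.5 0 0 0;1 0 0 0.5 0 0 0"}}

```text
t: 20.8
tcp_pos: [0.5341, 0.114, 0.0498]
orientation: [179.9, -0.0, -173.2]
ft_force: [-17.6, -3.8, 53.2]
grip_width: -0.0001
```

Firm stop. Backing off to check.

Call:
{"name": "apply_moves", "arguments": {"commands": "1 0 0 -0.6 0 0 0;1 0 0 -4 0 0 0;1 0 0 -9 0 0 0;1 0 0 -14 0 0 0;1 0 0 -18 0 0 0"}}

```text
t: 21.3
tcp_pos: [0.5341, 0.1139, 0.2272]
orientation: [180.0, 0.1, -173.2]
ft_force: [1.0, 0.6, 0.1]
grip_width: -0.0001
```

Call:
{"name": "apply_moves", "arguments": {"commands": "1 4 0 -4 0 0 0;1 4 0 -4 0 0 0;1 4 0 -4 0 0 0"}}

```text
t: 21.6
tcp_pos: [0.494, 0.1094, 0.2655]
orientation: [179.9, 0.1, -173.2]
ft_force: [0.2, 0.6, 0.2]
grip_width: 0.0002
```

```bash
python3 armchk.py 13; python3 -c "
import cv2,numpy as np
a=cv2.imread('pics/side13.png')[60:190,230:430];b=cv2.imread('pics/scene13.png')[240:370,300:500]
cv2.imwrite('pics/c13.png',cv2.resize(np.hstack([a,b]),(800,260),interpolation=cv2.INTER_CUBIC))"
```

```text
side 1 49 slope deg -32.7 r 0.046 0.102 z at r77 0.0493
side -1 85 slope deg -33.2 r 0.045 0.105 z at r77 0.0447
side cuptop 0.1049555948981237
scene 1 251 slope deg -37.7 r 0.045 0.106 z at r77 0.0509
scene -1 74 slope deg -41.0 r 0.051 0.103 z at r77 0.0456
scene cuptop 0.10526157289108429
wrist -1 552 slope deg -41.1 r 0.045 0.104 z at r77 0.0437
wrist cuptop None
21.75 [0.49397586 0.10910729 0.26298981] [-1.79959857e+02 -1.19941301e-01 -1.73212761e+02] [-29.83079188  10.64824843  15.44730271 110.53505806  -3.2521205
  59.35797303  83.81512162]
```

View pics/c13.png

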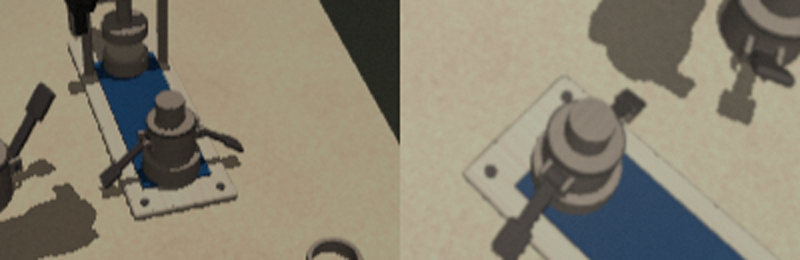

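View pics/side13.png

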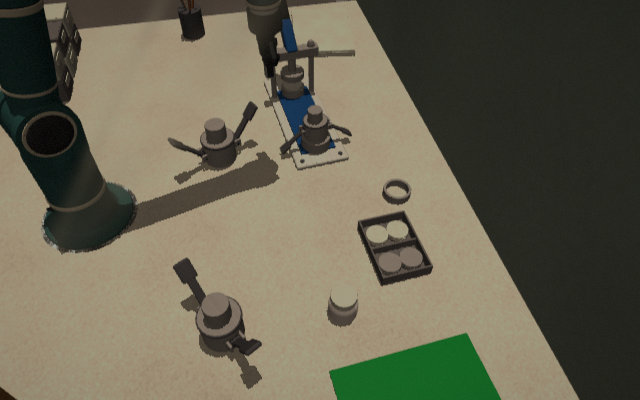

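```bash
cat > arm2.py <<'E'
from h import *
import sys
x=np.array([.6095,.1235])
def rep(c,nm,sg):
    w=cloud(c);P=near(w,x,.15,.022);d=P[:,:2]-x;rr=np.hypot(*d.T)
    a0=np.radians(7.2+(0 if sg>0 else 180));m=(rr>.06)&(P[:,2]<.15)&(d@[np.cos(a0),np.sin(a0)]>.05)&(abs(d@[-np.sin(a0),np.cos(a0)])<.03)
    q=P[m];dd=d[m]
    if len(q)<15: print(nm,sg,"few");return
    az=np.arctan2(*(dd.mean(0)[::-1]));r=dd@[np.cos(az),np.sin(az)];t=dd@[-np.sin(az),np.cos(az)]
    k=m.sum();f=abs(t)<.005;p=np.polyfit(r[f],q[f,2],1);p=np.polyfit(r[f][abs(np.polyval(p,r[f])-q[f,2])<.006],q[f,2][abs(np.polyval(p,r[f])-q[f,2])<.006],1)
    print(nm,sg,k,"az",np.degrees(az).round(1),"slope",np.degrees(np.arctan(p[0])).round(1),"z77",np.polyval(p,.077).round(4),"z100",np.polyval(p,.1).round(4),"rmax",r.max().round(4))
if __name__=="__main__":
    for n in sys.argv[1:]:
        c=np.load(f"pics/{n}.npz")
        for sg in (1,-1): rep(c,n,sg)
E
python3 look.py 14; python3 arm2.py scene10 side10 scene12 side12 scene14 side14
```

```text
side cup (array([0.60708904, 0.12592401]), 273, np.float64(0.0016818213534408864))
 cup top z [0.0541 0.0886 0.1047 0.1066]
scene cup (array([0.60934702, 0.12249056]), 264, np.float64(0.0013732794238887768))
 cup top z [0.1032 0.105  0.1058 0.1066]
21.85 [0.49404468 0.10903678 0.26283136] [0.27310185 0.5813505  0.85232571]
scene10 1 403 az 11.3 slope 26.6 z77 0.0514 z100 0.063 rmax 0.1047
scene10 -1 few
side10 1 280 az 2.3 slope -61.9 z77 0.0645 z100 0.0214 rmax 0.1008
side10 -1 87 az -170.9 slope 48.7 z77 0.1239 z100 0.1501 rmax 0.0984
scene12 1 391 az 7.5 slope -39.2 z77 0.0473 z100 0.0286 rmax 0.1051
scene12 -1 454 az -174.8 slope 38.0 z77 0.105 z100 0.123 rmax 0.0964
side12 1 72 az 5.8 slope -38.3 z77 0.0464 z100 0.0282 rmax 0.1033
side12 -1 272 az -169.7 slope -28.3 z77 0.0834 z100 0.071 rmax 0.1218
scene14 1 395 az 7.5 slope -37.6 z77 0.0508 z100 0.0331 rmax 0.1064
scene14 -1 144 az -172.8 slope -40.8 z77 0.0455 z100 0.0257 rmax 0.1027
side14 1 76 az 5.6 slope -35.4 z77 0.0501 z100 0.0338 rmax 0.1044
side14 -1 123 az -171.8 slope -40.1 z77 0.0476 z100 0.0282 rmax 0.1053
```

Arm a crept up by about 2-3° while b was being pressed hard, so it needs another press. Turning back to it.

Call:
{"name": "apply_moves", "arguments": {"commands": "1 -4 0 2 0 0 90;1 -12 0 2 0 0 90;1 -19.4 0 2 0 0 90;1 -19.4 0 2 0 0 90;1 -19.4 0 2 0 0 90"}}

```text
t: 22.35
tcp_pos: [0.6908, 0.1324, 0.2399]
orientation: [-179.8, 0.1, 143.5]
ft_force: [-1.8, -0.3, -0.0]
grip_width: 0.0
```

Call:
{"name": "apply_moves", "arguments": {"commands": "1 0 0 0 0 0 90;1 0 0 0 0 0 90;1 0 0 0 0 0 90;1 0 0 0 0 0 90;1 0 0 0 0 0 90"}}

```text
t: 22.85
tcp_pos: [0.6868, 0.132, 0.2424]
orientation: [-179.9, 0.1, 100.5]
ft_force: [0.1, -0.1, 0.4]
grip_width: -0.0001
```

```bash
python3 -c "
from h import *
to((.686,.133,.19),7.2)"
```

```text
t 22.85 shift cm [ 0.12 -0.04  5.24] rot [-0.1  0.2 93.3] rows 1.048401950984958 10.859786070964272
```

Call:
{"name": "apply_moves", "arguments": {"commands": "1 0.1 0 2 0 0 93.3;1 0.1 0 5 0 0 93.3;1 0.1 0 5 0 0 93.3;1 0.1 0 5 0 0 93.3;1 0.1 0 5 0 0 93.3"}}

```text
t: 23.35
tcp_pos: [0.6864, 0.1329, 0.1922]
orientation: [-179.9, 0.2, 57.5]
ft_force: [0.8, -0.1, -0.3]
grip_width: -0.0
```

Call:
{"name": "apply_moves", "arguments": {"commands": "1 0 0 0 0 0 50.3;1 0 0 0 0 0 50.3;1 0 0 0 0 0 50.3;1 0 0 0 0 0 50.3;1 0 0 0 0 0 50.3"}}

```text
t: 23.85
tcp_pos: [0.6865, 0.133, 0.1926]
orientation: [179.9, 0.1, 14.6]
ft_force: [0.1, 0.3, 1.1]
grip_width: -0.0001
```

```bash
python3 -c "
from h import *
to((.686,.133,.08),7.2)"
```

```text
t 23.85 shift cm [-0.02 -0.03 11.26] rot [0.1 0.1 7.4] rows 2.2525258723076353 0.8572255340257617
```

Call:
{"name": "apply_moves", "arguments": {"commands": "1 -0.1 0 4 0 0 7.4;1 -0.1 0 8 0 0 7.4;1 -0.1 0 11 0 0 7.4;1 -0.1 0 12 0 0 7.4;1 -0.1 0 12 0 0 7.4"}}

```text
t: 24.35
tcp_pos: [0.6847, 0.1323, 0.072]
orientation: [179.9, 0.2, 7.5]
ft_force: [0.1, 0.2, 0.3]
grip_width: 0.0001
```

Call:
{"name": "apply_moves", "arguments": {"commands": "1 0 0 0.5 0 0 0;1 0 0 1 0 0 0;1 0 0 1.3 0 0 0;1 0 0 1.6 0 0 0;1 0 0 1.6 0 0 0"}}

```text
t: 24.85
tcp_pos: [0.6856, 0.133, 0.0585]
orientation: [-180.0, -0.0, 7.5]
ft_force: [-0.5, -0.9, 0.1]
grip_width: 0.0004
```

Call:
{"name": "apply_moves", "arguments": {"commands": "1 0 0 0.2 0 0 0;1 0 0 0.4 0 0 0;1 0 0 0.4 0 0 0"}}

```text
t: 25.15
tcp_pos: [0.6855, 0.1329, 0.0542]
orientation: [-180.0, 0.0, 7.5]
ft_force: [-0.1, -0.5, 0.3]
grip_width: -0.0
```

Call:
{"name": "apply_moves", "arguments": {"commands": "1 0 0 0.2 0 0 0;1 0 0 0.4 0 0 0;1 0 0 0.4 0 0 0"}}

```text
t: 25.45
tcp_pos: [0.6867, 0.1328, 0.0514]
orientation: [180.0, -0.1, 7.5]
ft_force: [0.6, 0.6, 4.9]
grip_width: 0.0002
```

Call:
{"name": "apply_moves", "arguments": {"commands": "1 0 0 0.2 0 0 0;1 0 0 0.4 0 0 0;1 0 0 0.4 0 0 0"}}

```text
t: 25.75
tcp_pos: [0.6881, 0.1329, 0.0488]
orientation: [-180.0, -0.3, 7.5]
ft_force: [1.1, 0.5, 9.1]
grip_width: 0.0003
```

Call:
{"name": "apply_moves", "arguments": {"commands": "1 0 0 0.2 0 0 0;1 0 0 0.4 0 0 0;1 0 0 0.4 0 0 0"}}

```text
t: 26.05
tcp_pos: [0.69, 0.133, 0.0467]
orientation: [-180.0, -0.5, 7.5]
ft_force: [2.4, 1.1, 15.9]
grip_width: -0.0003
```

```bash
python3 look.py 15; python3 arm2.py scene15 side15
```

```text
side cup (array([0.60812591, 0.12595807]), 277, np.float64(0.0018717989478711805))
 cup top z [0.0627 0.1078 0.4041 0.4245]
scene cup (array([0.60979627, 0.12260307]), 76, np.float64(0.00037386241437731564))
 cup top z [0.1055 0.4546 0.4666 0.4701]
26.15 [0.68994951 0.1330374  0.04672576] [ 3.05780969  1.06761013 15.48188104]
scene15 1 378 az 11.8 slope 23.0 z77 0.0473 z100 0.057 rmax 0.1032
scene15 -1 few
side15 1 283 az 2.8 slope -64.1 z77 0.0635 z100 0.0161 rmax 0.1001
side15 -1 130 az -172.1 slope -35.8 z77 0.0523 z100 0.0357 rmax 0.1083
```

View pics/c15.png

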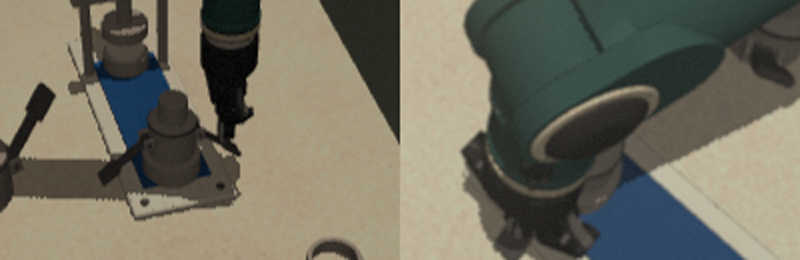

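b read about 5 mm higher while a was pressed, so the die seems to rock slightly in its clearance. I'll lift and measure, then press the boss centre to level it.

Call:
{"name": "apply_moves", "arguments": {"commands": "1 0 0 -0.5 0 0 0;1 0 0 -4 0 0 0;1 0 0 -9 0 0 0;1 0 0 -14 0 0 0;1 0 0 -18 0 0 0"}}

```text
t: 26.65
tcp_pos: [0.6856, 0.1325, 0.2249]
orientation: [180.0, -0.0, 7.5]
ft_force: [0.4, 1.4, 0.1]
grip_width: 0.0001
```

Call:
{"name": "apply_moves", "arguments": {"commands": "1 4 0 -3 0 0 0;1 4 0 -3 0 0 0;1 4 0 -3 0 0 0;1 4 0 -3 0 0 0"}}

```text
t: 27.05
tcp_pos: [0.7238, 0.1378, 0.2504]
orientation: [-180.0, 0.2, 7.5]
ft_force: [-0.2, -0.4, -0.9]
grip_width: 0.0
```

```bash
python3 look.py 16
cat > tilt.py <<'E'
from h import *
import sys
x=np.array([.6095,.1235]);a=np.radians(7.2)
for n in sys.argv[1:]:
    c=np.load(f"pics/{n}.npz");w=cloud(c)
    for nm,z0,rl,rh in (("bosstop",.137,0,.018),("cuptop",.103,.0225,.0315)):
        P=near(w,x,.05,.05);d=P[:,:2]-x;rr=np.hypot(*d.T)
        m=(rr>rl)&(rr<rh)&(abs(P[:,2]-z0)<.0065);q=P[m];d=d[m]
        if m.sum()<20: continue
        A=np.c_[d@[np.cos(a),np.sin(a)],d@[-np.sin(a),np.cos(a)],np.ones(len(d))]
        s=least_squares(lambda k:A@k-q[:,2],np.zeros(3),loss="soft_l1",f_scale=.001)
        print(n,nm,m.sum(),"tilt deg along arms/across",np.degrees(s.x[:2]).round(2),"z",s.x[2].round(4))
E
python3 arm2.py scene16 side16; python3 tilt.py scene12 side12 scene14 side14 scene16 side16
```

```text
side cup (array([0.6078763 , 0.12623852]), 272, np.float64(0.0019105100985993596))
 cup top z [0.0563 0.0906 0.1047 0.1071]
scene cup (array([0.58752832, 0.10331575]), 33, np.float64(0.002552120118263205))
 cup top z [0.1054 0.6334 0.6365 0.6379]
27.15 [0.7239373  0.13793483 0.25060873] [ 0.45026867 -0.41598136  0.67555718]
scene16 1 377 az 7.6 slope -40.1 z77 0.0457 z100 0.0264 rmax 0.1043
scene16 -1 159 az -172.6 slope -38.2 z77 0.0497 z100 0.0316 rmax 0.1055
side16 1 69 az 5.2 slope -37.8 z77 0.0447 z100 0.0269 rmax 0.1012
side16 -1 132 az -171.7 slope -37.2 z77 0.0513 z100 0.0338 rmax 0.1069
scene12 bosstop 352 tilt deg along arms/across [ 0.41 -0.41] z 0.1378
scene12 cuptop 361 tilt deg along arms/across [ 0.14 -0.23] z 0.1041
side12 bosstop 107 tilt deg along arms/across [0.28 3.85] z 0.1384
side12 cuptop 104 tilt deg along arms/across [-0.23  1.27] z 0.1048
scene14 bosstop 378 tilt deg along arms/across [ 0.33 -1.24] z 0.1386
scene14 cuptop 362 tilt deg along arms/across [ 1.71 -0.38] z 0.1048
side14 bosstop 93 tilt deg along arms/across [0.19 1.77] z 0.1393
side14 cuptop 116 tilt deg along arms/across [0.57 1.01] z 0.1053
scene16 bosstop 201 tilt deg along arms/across [-1.56  0.33] z 0.1386
scene16 cuptop 112 tilt deg along arms/across [-0.13 -1.8 ] z 0.1054
side16 bosstop 100 tilt deg along arms/across [-1.06  3.34] z 0.1392
side16 cuptop 115 tilt deg along arms/across [-0.93  1.47] z 0.1054
```

View pics/c16.png

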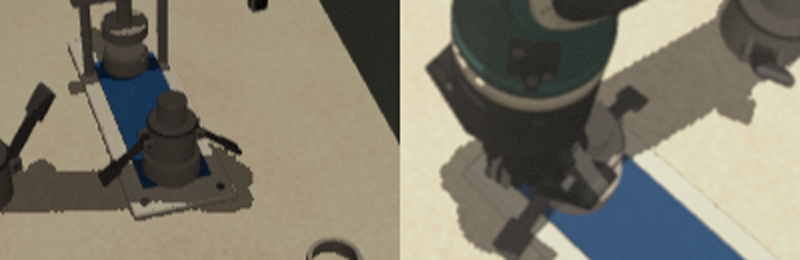

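The rocking is about ±1.5°, with the centre about 0.8 mm up. I'll press straight down on the boss centre.

Call:
{"name": "apply_moves", "arguments": {"commands": "1 -5 0 0 0 0 0;1 -10 0 1 0 0 0;1 -11.5 0 5 0 0 0;1 -11.5 0 9 0 0 0;1 -11.5 0 9 0 0 0"}}

```text
t: 27.65
tcp_pos: [0.6064, 0.1237, 0.1574]
orientation: [180.0, 0.6, 7.5]
ft_force: [0.1, 1.1, 0.5]
grip_width: 0.0001
```

```bash
python3 -c "
from h import *
to((.6095,.1235,.137),7.2)"
```

```text
t 27.65 shift cm [0.33 0.06 2.04] rot [0.  0.6 0.3] rows 0.4132245373746966 0.07882001626543851
```

Call:
{"name": "apply_moves", "arguments": {"commands": "1 0.1 0 0 0 0 0;1 0.1 0 1 0 0 0;1 0.1 0 2 0 0 0;1 0.1 0 2.1 0 0 0;1 0.1 0 2.1 0 0 0"}}

```text
t: 28.15
tcp_pos: [0.6124, 0.123, 0.1414]
orientation: [180.0, 0.0, 7.5]
ft_force: [-0.9, -0.1, -0.3]
grip_width: 0.0003
```

Call:
{"name": "apply_moves", "arguments": {"commands": "1 0 0 0.2 0 0 0;1 0 0 0.3 0 0 0;1 0 0 0.3 0 0 0"}}

```text
t: 28.45
tcp_pos: [0.6123, 0.1232, 0.1385]
orientation: [-180.0, -0.0, 7.5]
ft_force: [0.2, -0.5, -0.4]
grip_width: -0.0002
```

Call:
{"name": "apply_moves", "arguments": {"commands": "1 -0.25 0 0 0 0 0;1 -0.25 0 0.2 0 0 0;1 -0.25 0 0.4 0 0 0;1 -0.25 0 0.4 0 0 0"}}

```text
t: 28.85
tcp_pos: [0.6091, 0.1225, 0.1373]
orientation: [-179.8, 0.1, 7.5]
ft_force: [-10.9, -0.8, 22.2]
grip_width: 0.0
```

Call:
{"name": "apply_moves", "arguments": {"commands": "1 0 0 0.2 0 0 0;1 0 0 0.2 0 0 0;1 0 0 0.2 0 0 0"}}

```text
t: 29.15
tcp_pos: [0.6092, 0.1225, 0.1372]
orientation: [-179.7, 0.1, 7.5]
ft_force: [-16.0, -0.4, 36.9]
grip_width: 0.0001
```

Call:
{"name": "apply_moves", "arguments": {"commands": "1 0 0 -0.6 0 0 0;1 0 0 -3 0 0 0;1 0 0 -7 0 0 0;1 0 0 -11 0 0 0;1 0 0 -15 0 0 0"}}

```text
t: 29.65
tcp_pos: [0.6095, 0.1227, 0.2838]
orientation: [180.0, 0.0, 7.5]
ft_force: [1.5, 0.3, 0.1]
grip_width: 0.0
```

```bash
python3 - <<'E'
from cell import *
import numpy as np
for n in("side","scene","wrist"): np.savez(f"pics/{n}17.npz",**camera(n))
print(state()["t"],state()["tcp_pos"])
E
python3 arm2.py scene17 side17 wrist17; python3 tilt.py scene17 side17 wrist17
```

```text
29.8 [0.61114953 0.12272089 0.28507713]
scene17 1 384 az 7.5 slope -39.5 z77 0.0465 z100 0.0276 rmax 0.1046
scene17 -1 154 az -172.7 slope -39.2 z77 0.0479 z100 0.0291 rmax 0.1054
side17 1 74 az 5.8 slope -37.1 z77 0.0452 z100 0.0278 rmax 0.1026
side17 -1 132 az -171.7 slope -36.7 z77 0.0494 z100 0.0322 rmax 0.1078
wrist17 1 725 az 7.2 slope -39.4 z77 0.0452 z100 0.0263 rmax 0.1043
wrist17 -1 358 az -172.2 slope -39.0 z77 0.0454 z100 0.0268 rmax 0.1022
scene17 bosstop 349 tilt deg along arms/across [-0.58  0.42] z 0.1381
scene17 cuptop 370 tilt deg along arms/across [-0.18  0.04] z 0.1041
side17 bosstop 99 tilt deg along arms/across [-1.76  5.48] z 0.1386
side17 cuptop 106 tilt deg along arms/across [-0.56  2.19] z 0.1047
wrist17 bosstop 1107 tilt deg along arms/across [-0.01  0.18] z 0.1362
wrist17 cuptop 1107 tilt deg along arms/across [-0.31  0.11] z 0.1022
```

Run:
```python
from h import *
a=np.load("pics/side0.npz");b=np.load("pics/side17.npz")
for nm,(u0,u1,v0,v1) in dict(jar=(320,365,280,330),ring=(378,416,175,206),tray=(352,440,205,290)).items():
    A=a["depth"][v0:v1,u0:u1];B=b["depth"][v0:v1,u0:u1];d=abs(A-B);print(nm,"changed px frac",(d>.01).mean().round(4))
im=b["image"][:,:,::-1].copy();cv2.imwrite("pics/side17.png",im)
s=b["image"][60:190,230:430][:,:,::-1];w=np.load("pics/wrist17.npz")["image"][:,:,::-1]
cv2.imwrite("pics/c17.png",np.hstack([cv2.resize(s,(400,260)),cv2.resize(w,(400,260))]))
```

```text
jar changed px frac 0.0142
ring changed px frac 0.011
tray changed px frac 0.0095
```

View pics/c17.png

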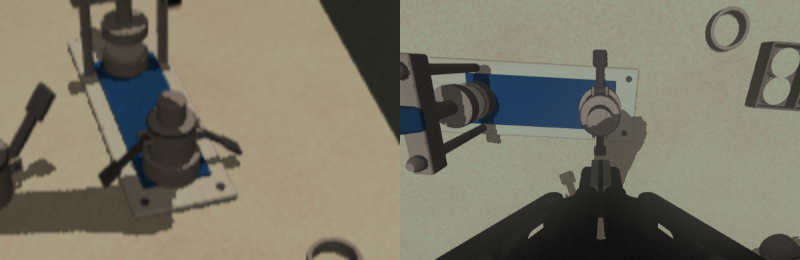

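The picture shows the die seated at (170,140) in the left crop with both arms down and the gripper clear. The jar, ring and tray have not moved. Handing in.

```bash
python3 -c "
from cell import *
print(state()['t']); print(sign_off())"
```

```text
29.8
the job is handed in; nothing more can be done
None
```

The die is fitted on the spigot and locked with both cam arms down; I handed the job in at 29.8 s with the gripper clear. I used the smallest of the three look-alike dies, pushed it home with both arms up, released it, then swung the arms down one after the other.

- **Rocking, corrected:** the press on the second arm peaked at about 53 N. It tilted the die slightly and raised the first arm by 2–3°. Pressing the first arm again tipped it the other way. A final straight push of about 37 N on the boss levelled it.
- **Seating:** cup top height in the last check was 0.102 m (wrist) and 0.104 m (scene), against 0.103 m expected. Residual tilt was within about 0.6° in those two views.
- **Arms:** both measured 39.0–39.5° below level in the wrist and scene views, against a nominal 40°. I did not press the arms again after that last push.
- **Disagreeing check:** the coarse side view read the arms as about 37° below level and showed apparent tilts of a few degrees. I put this down to its low resolution, since it read the same kind of tilt before the rocking.
- **Seal force:** I saw no clear seal resistance on the way down. The die stopped firmly at the expected home height, and I pushed it there with about 36 N.
- **Bystanders:** depth in the side view showed the jar, spare ring and tray unchanged.

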